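# Set the banding-wheel spindle in the vee cradle with its flat up

## Task

The potter's banding wheel is stripped for service: take its steel spindle from the grey service tray and lay it, without dropping it, centred across both vees of the beech cradle, with neither the flat nor the thin end in a vee. Find the flat that is ground on one end and turn the spindle, taking it afresh as often as needed, until the flat faces squarely up for the hub's grub screw; then let go, and leave the teapot, hub and wheel head where they are.

Things in the scene. Friction and masses are not known exactly. Their poses are not given: they have to be found in the camera images.
- spindle: loose round steel bar, 190 mm long, 26 mm diameter, about 0.7 kg (0.55 to 0.85), lying level in the tray's rests, axis 42 mm above the table. Origin: on its axis at mid length, where it balances within 6 mm. z axis along the bar; x axis straight out of the flat. Fully round from z = -77 to +58 mm; flat at the +z end; from -77 to -95 mm a thin tenon, 18 mm diameter
- flat (a point): middle of the spindle's bright flat, which is ground 4 mm deep (9 mm from the axis), 19 mm wide, from z = +58 mm to the end at +95 mm; the point is at z = 76.5 mm, x = 9 mm on the spindle, same axes. It starts turned at random to a side or downward: 100 to 260 degrees from up
- tray: grey enamelled tray, fixed, 240 x 130 mm, floor 6 mm thick, rim 22 mm high. Two wooden vee rests, 16 mm thick, 48 mm wide, 38 mm high, centred 36 mm either side of its middle (56 mm clear between), carry the spindle. Origin: middle of its underside, on the table. Its x axis points UP, its z axis runs level along the groove of the rests
- cradle: beech cradle, fixed: base board 130 x 100 mm, 16 mm thick; two uprights 16 mm thick, 68 mm wide, centred 36 mm either side of the middle (56 mm clear between), each with a 90 degree vee 20 mm deep in its top, cheeks 92 mm above the table. Origin: middle of its underside, on the table. x axis level along the line of the vees, z up
- vees (a point): where the middle of the spindle's axis lies when it rests centred in both vees: 90 mm above the table, over the cradle's middle; same axes as the cradle
- teapot: bystander: small red-brown clay teapot, loose, 105 mm in diameter (about 160 mm over spout and handle), 96 mm high; origin under its middle, z up
- hub: bystander: loose hub, dark flange 72 mm in diameter and 11 mm thick with a brass boss 44 mm in diameter, 41 mm high in all; origin under its middle, z up
- wheel_head: bystander: loose aluminium disc 180 mm in diameter, 12 mm thick, lying flat; origin under its middle, z up
Things that resemble listed ones, but are neither listed nor needed, are in the scene too. There is more than one size of the spindle; the one meant has the size given above.

How it is judged (in metres and radians):
At the end, for the whole second after the job is handed in: The spindle rests, released and still, in both vees: axis within 4 mm of their line, 86 to 93 mm above the table, within 0.06 rad of it, either end first; its middle within 13 mm of the cradle's middle; its flat up within 0.15 rad (angle between spindle's own x axis and vertical below 0.15 rad and angle between the z axis of spindle and the x axis of cradle, either way round below 0.06 rad and x of spindle in the frame of cradle between -0.013 and 0.013 m and y of spindle in the frame of cradle between -0.004 and 0.004 m and z of spindle in the frame of cradle between 0.086 and 0.093 m and linear speed of spindle below 0.02 m/s and angular speed of spindle below 0.1 rad/s); the robot touches nothing.
It fails at once if the teapot is pushed or tipped (distance of teapot from where it was at the start of the episode above 0.015 m or angle between teapot's own z axis and vertical above 0.2 rad).
It fails at once if the hub is pushed (distance of hub from where it was at the start of the episode above 0.02 m).
It fails at once if the wheel head is pushed (distance of wheel_head from where it was at the start of the episode above 0.02 m).
It fails at once if the spindle is dropped (linear speed of spindle above 0.35 m/s and contact force between the fingers and spindle below 6 N).
It fails at once if the spindle falls to the table (height (world z) of spindle below 0.03 m).
It also fails if it takes over 66 s, if anything falls off the work surface, if the arm or the gripper's body presses on something with over 40 N, if the wrist force passes 120 N, or if a joint passes its speed limit or range.

## Robot

A 7-joint arm with a two-finger parallel gripper is mounted at the origin on the work surface. World frame = base frame: x ahead of the robot, y to its left, z up, the work surface at z = 0. Lengths are in m, angles in degrees, forces in N, time in s.
With the tool pointing down it reaches from about 0.425 to 0.875 m from the base axis. Payload 4.7 kg.
Tool frame: the origin (TCP) lies at the very end of the fingers, on their centre line; the grasp point (between the pads) lies 19 mm behind it (env.grasp_offset is the distance from the TCP to the grasp point, in m); z points along the fingers, y is the line along which they close (so a half turn about z gives the same grasp; the last joint's range is limited). The gripper opens to 87 mm and grips with 3 to 60 N. Pads are 19 mm wide; open, the fingers measure 117 mm over their backs; the gripper's body (75 mm by 190 mm) begins 51 mm behind the grasp point.
Start: joints at [-73.791, 18.392, -4.016, 83.108, 1.295, 78.541, -3.26], TCP at [0.173, 0.627, 0.223] pointing down, gripper open.
Joint ranges: [-163.93, 163.93], [-17.29, 119.83], [-79.2, 71.16], [3.27, 140.29], [-89.18, 269.18], [5.43, 117.66], [-154.24, 154.24]. Speed limits (degrees/s): [147.25, 147.25, 180, 180, 180, 180, 180].

## Interface

Orientations are given as [roll, pitch, yaw] about the fixed x, y, z axes, in that order (R = Rz(yaw) Ry(pitch) Rx(roll)).
In Python, from cell import env gives the robot as it stands. The module is installed in compiled form; this text tells all that it offers.
- The arm moves only by the tool drive_tool, never from a script. Its argument "moves" is one flat list of numbers, 5 for each row, row after row: the shift along the tool's x, y, z in units of 40 mm (1.0 is 40 mm), then the turn about the tool's z in units of 10 degrees (1.0 is 10 degrees), then the finger opening in mm, from 0 to 87. A call has 1 to 5 rows; each row is the pose to reach, as a shift and turn from the pose commanded when the call began, along the tool's axes at that moment; what a row does not reach only later rows make up. A row lasts 1/8 s, in which the tool goes at most 62.5 mm and 10.7 degrees, less where a joint would pass 70% of its speed; a pose out of reach is approached as far as the arm can. A call with a gripper value outside its range is refused whole. The fingers move at their own pace and stop on an object; "squeeze" is the grip in N (left out, the last holds). Time passes only in rows, so rows that repeat a pose let the fingers close. It gives the time, the measured TCP pose, the force, the opening and the grip force at its end, in the units of the state.
- env.get_obs(): the state, without advancing time (a new reading comes with each control period).
- env.read_camera(name): name is "scene" or "top"; returns (picture, depth): 420x560x3 uint8, red, green, blue; 420x560 float32, m along the optical axis (not along the pixel's ray), 0 where there is no reading.
- env.camera_model(name): a dict with "K" (3x3 intrinsics, pixels), "rvec" (rotation vector, rad) and "tvec" (3), from world to camera coordinates, as OpenCV has them. Camera axes: x right, y down, z forward; pixel columns grow to the right and rows downward; lengths in m; the calibration is good to about 2 mm. A picture is of the moment at which its call begins. camera_model takes no time and is no camera call.
- env.sign_off(): hands the job in; it is judged then, once.
The state is a dict: "time_s": time; "qpos": joint angles; "joint_velocities": joint speeds; "effort": joint torques, N m; "tool_pos": TCP position; "tool_rot": TCP orientation; "force": force on the tool from outside, world axes, zero at the start; "wrist_torque": the same for the moment, N m; "grip_width": finger opening in m; "grasp_force": force on a finger pad.
Only numpy, scipy, OpenCV 4.12 (cv2) and the standard library are available. Lean on these libraries where they do the work, as an engineer would, in place of code of your own. Each camera call takes 0.05 s, during which the arm holds its last target. There are 200 camera calls.

## Working session

There is one attempt and no reset: what is moved stays moved. The work goes in short steps, Python scripts to look and compute and a tool call to move; the robot and the scene stay as the last step left them, time stands still between calls to the robot, and variables do not carry over. Pictures are saved under pics/ and viewed, at most 12 in all, crops included, and the job is handed in when it is done.

Besides the shell and the picture viewer there is one more tool, called after "Call:" by a JSON object that holds its "api" and its "payload", one argument or row to a line. drive_tool: Moves the arm, as the interface text tells. Its arguments: {"type":"object","properties":{"moves":{"type":"array","items":{"type":"number"}},"squeeze":{"type":"number"}},"required":["moves"]}

```bash
mkdir -p pics
cat > h.py <<'E'
from cell import env
import numpy as np, cv2
def cam(n):
    m=env.camera_model(n); K=np.array(m['K'],float); R=cv2.Rodrigues(np.array(m['rvec'],float))[0]; t=np.array(m['tvec'],float).ravel(); return K,R,t
def cloud(n,depth):
    K,R,t=cam(n); v,u=np.mgrid[0:depth.shape[0],0:depth.shape[1]]
    p=np.stack([(u-K[0,2])/K[0,0]*depth,(v-K[1,2])/K[1,1]*depth,depth],-1)
    return (p-t)@R
def onz(n,u,v,z):
    K,R,t=cam(n); d=R.T@np.linalg.inv(K)@np.array([u,v,1.]); c=-R.T@t
    return c+d*(z-c[2])/d[2]
def save(n,f,crop=None,s=1):
    im,d=env.read_camera(n); np.savez('last_'+n,im=im,d=d)
    o=im
    if crop: u0,u1,v0,v1=crop; o=im[v0:v1,u0:u1]
    o=cv2.resize(o,None,fx=s,fy=s,interpolation=cv2.INTER_CUBIC)
    cv2.imwrite('pics/'+f,o[:,:,::-1]); return im,d
E
python3 - <<'E'
from h import *
save('top','top1.png',s=1.42);save('scene','sc1.png',s=1.42)
for n in('top','scene'):
    K,R,t=cam(n);print(n,K[0,0],(-R.T@t).round(3),R.round(2).tolist())
o=env.get_obs();print(o['tool_pos'],o['tool_rot'],o['grip_width'],env.grasp_offset)
E
```

```text
top 426.487893786798 [ 0.452 -0.089  1.011] [[-0.02, -1.0, -0.02], [-1.0, 0.02, -0.09], [0.09, 0.02, -1.0]]
scene 506.969453187044 [ 1.043 -0.669  0.953] [[0.75, 0.67, 0.0], [0.5, -0.55, -0.67], [-0.44, 0.5, -0.74]]
[0.17254986 0.62616552 0.22157696] [-1.79901799e+02  8.07947785e-03  1.64600500e+02] 0.08674215840636236 0.0187
```

View pics/top1.png

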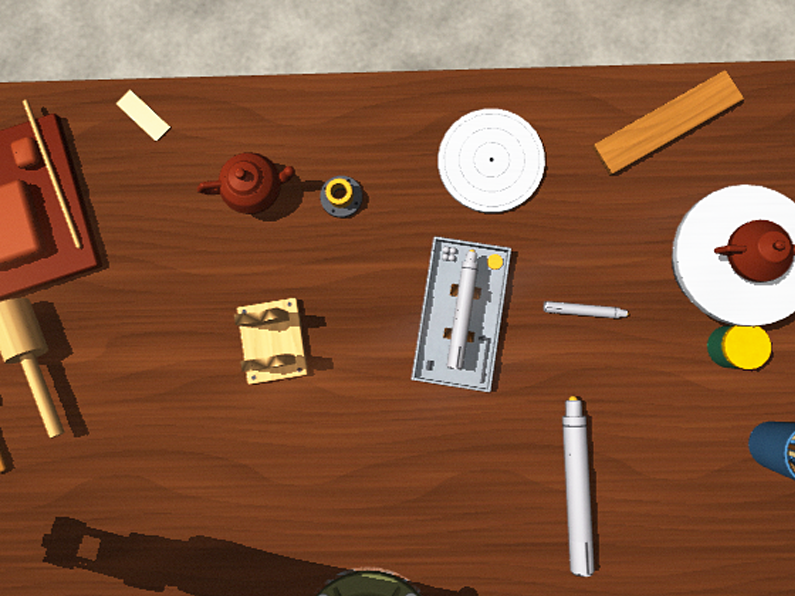

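View pics/sc1.png

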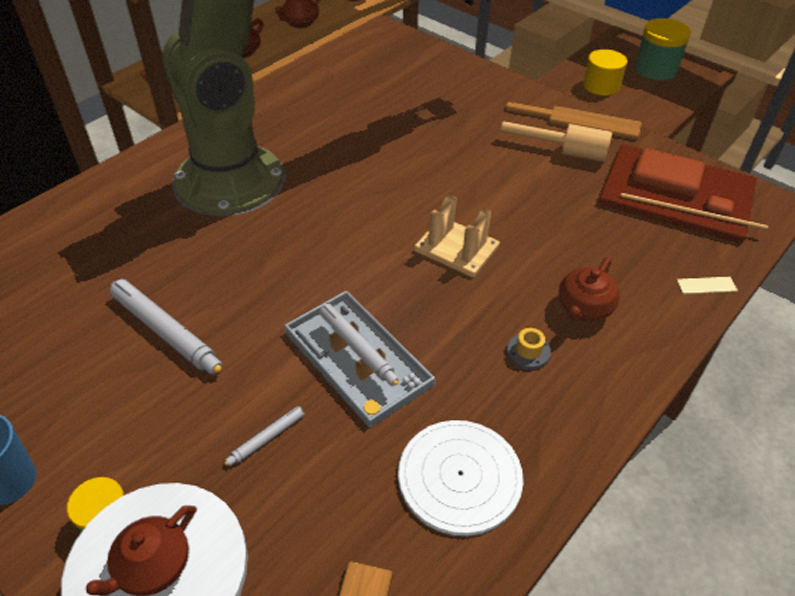

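The top view shows the spindle in the tray at about (464,310) px, with its tenon toward +x (472,252) and the flat end at (456,368). The cradle is at (273,340), with the teapot and hub above it in the picture (farther from the base) and the wheel head at (491,160). The bars at (586,310) and (577,490) are the wrong sizes. Next I'll measure with depth.

```bash
cat > m.py <<'E'
from h import *
def axis(P):
    c=np.median(P,0); 
    for _ in range(3):
        q=P-P.mean(0); w,V=np.linalg.eigh(np.cov(q[:,:2].T)); d=V[:,1]; d=d*np.sign(d[0]); 
    return P.mean(0),d
E
python3 - <<'E'
from m import *
for n,bx in(('top',(415,510,238,390)),('scene',(290,430,290,420))):
    L=np.load(f'last_{n}.npz'); C=cloud(n,L['d']); u0,u1,v0,v1=(np.array(bx)/1.42).astype(int)
    P=C[v0:v1,u0:u1].reshape(-1,3)
    Q=P[(P[:,2]>.044)&(P[:,2]<.07)]
    m,d=axis(Q); s=(Q[:,:2]-m[:2])@d; e=(Q[:,:2]-m[:2])@np.array([-d[1],d[0]])
    print(n,len(Q),'zmax',np.percentile(Q[:,2],98),'ang',np.degrees(np.arctan2(d[1],d[0])),'len',np.ptp(s),'wid',np.percentile(e,[2,98]),'mid',m[:2]+d*(s.max()+s.min())/2)
for n,bx in(('top',(230,315,290,390)),('scene',(410,505,190,280))):
    L=np.load(f'last_{n}.npz'); C=cloud(n,L['d']); u0,u1,v0,v1=(np.array(bx)/1.42).astype(int)
    P=C[v0:v1,u0:u1].reshape(-1,3)
    B=P[(P[:,2]>.012)&(P[:,2]<.02)]; T=P[(P[:,2]>.068)&(P[:,2]<.1)]
    for nm,S in(('base',B),('tops',T)):
        r=cv2.minAreaRect((S[:,:2]*1000).astype(np.float32)); print(n,nm,len(S),r,'z98',np.percentile(S[:,2],98))
for n,p in(('teapot',(248,180)),('hub',(341,195)),('wheel',(491,160))):
    print(n,onz('top',p[0]/1.42,p[1]/1.42,.04))
E
```

```text
top 886 zmax 0.05609125405885534 ang -10.216289640941397 len 0.1893881180110032 wid [-0.01220579  0.01165852] mid [ 0.52675934 -0.1626911 ]
scene 746 zmax 0.057615887409973615 ang -9.812778091397568 len 0.197832144226854 wid [-0.01011567  0.01353272] mid [ 0.52890024 -0.1666425 ]
top base 1633 ((484.9711608886719, 151.041748046875), (129.59820556640625, 100.42952728271484), 8.345396041870117) z98 0.018614906413584705
top tops 523 ((484.8002014160156, 151.34423828125), (88.05252075195312, 69.04603576660156), 8.423067092895508) z98 0.09306141037045433
scene base 789 ((486.83087158203125, 149.05999755859375), (131.52723693847656, 107.63609313964844), 8.008110046386719) z98 0.01952139628481803
scene tops 411 ((486.1227111816406, 151.3334503173828), (91.45026397705078, 73.75053405761719), 6.839973449707031) z98 0.0942723379118599
teapot [0.74844685 0.18434582 0.04      ]
hub [0.71946013 0.03092067 0.04      ]
wheel [ 0.77201729 -0.21614262  0.04      ]
```

```bash
cat > g.py <<'E'
import sys
from h import *
def go(x,y,z,yaw):
    o=env.get_obs(); p=np.array(o['tool_pos']); a=o['tool_rot'][2]; c,s=np.cos(np.radians(a)),np.sin(np.radians(a))
    d=np.array([x,y,z])-p; dy=(yaw-a+180)%360-180
    print('pos',p.round(4),'yaw',round(a,2),'t',round(o['time_s'],2),'w',round(o['grip_width'],4),'-> units',(d[0]*c+d[1]*s).round(5)/.04,(d[0]*s-d[1]*c).round(5)/.04,-d[2]/.04,-dy/10)
if __name__=='__main__': go(*map(float,sys.argv[1:]))
E
python3 g.py .45 .40 .22 164.6; python3 g.py .527 -.164 .2 169.8
```

```text
pos [0.1725 0.6262 0.2216] yaw 164.6 t 0.1 w 0.0867 -> units -8.18875 -3.60925 0.03942395908947058 4.997376154278754e-05
pos [0.1725 0.6262 0.2216] yaw 164.6 t 0.1 w 0.0867 -> units -13.788749999999999 -16.69175 0.5394239590894703 -0.5199500262384589
```

Call:
{"api": "drive_tool", "payload": {
  "moves": [-8.2,-3.6,0,0,87,-8.2,-3.6,0,0,87,-8.2,-3.6,0,0,87,-8.2,-3.6,0,0,87,-8.2,-3.6,0,0,87]
}}

```text
time_s: 0.72
tool_pos: [0.4163, 0.4279, 0.2223]
tool_rot: [-180.0, -0.0, 164.6]
force: [0.3, -0.2, -0.2]
grip_width: 0.087
grasp_force: 0.0
```

```bash
python3 g.py .527 -.164 .2 169.8;python3 g.py .527 -.164 .1 169.8
```

```text
pos [0.4163 0.4279 0.2223] yaw 164.61 t 0.72 w 0.087 -> units -6.595 -13.533 0.5565580948984072 -0.5191400631775736
pos [0.4163 0.4279 0.2223] yaw 164.61 t 0.72 w 0.087 -> units -6.595 -13.533 3.0565580948984072 -0.5191400631775736
```

Call:
{"api": "drive_tool", "payload": {
  "moves": [-6.6,-13.53,0.5,-0.52,70,-6.6,-13.53,0.5,-0.52,70,-6.6,-13.53,0.5,-0.52,70,-6.6,-13.53,0.5,-0.52,70,-6.6,-13.53,0.5,-0.52,70]
}}

```text
time_s: 1.35
tool_pos: [0.4725, 0.1205, 0.2119]
tool_rot: [180.0, -0.0, 169.8]
force: [1.8, -0.7, 0.2]
grip_width: 0.07
grasp_force: 0.0
```

```bash
python3 g.py .527 -.164 .1 169.8
```

```text
pos [0.4725 0.1205 0.2119] yaw 169.8 t 1.35 w 0.07 -> units -2.5999999999999996 -6.758500000000001 2.7983400174583646 0.00046443282526240635
```

Call:
{"api": "drive_tool", "payload": {
  "moves": [-2.6,-6.75,1.0,0,70,-2.6,-6.75,1.0,0,70,-2.6,-6.75,1.0,0,70,-2.6,-6.75,1.0,0,70,-2.6,-6.75,2.3,0,70]
}}

```text
time_s: 1.98
tool_pos: [0.5289, -0.1608, 0.1296]
tool_rot: [-180.0, 0.5, 169.6]
force: [1.1, 0.9, -0.8]
grip_width: 0.0697
grasp_force: 0.0
```

```bash
python3 g.py .527 -.164 .023 169.8
python3 - <<'E'
from h import *
save('top','top2.png',(270,380,150,290),4);save('scene','sc2.png',(190,320,190,310),4.5)
E
```

```text
pos [ 0.5289 -0.1608  0.1296] yaw 169.62 t 1.98 w 0.0697 -> units 0.03175 -0.087 2.6641502491774887 -0.017657099089572626
```

View pics/top2.png

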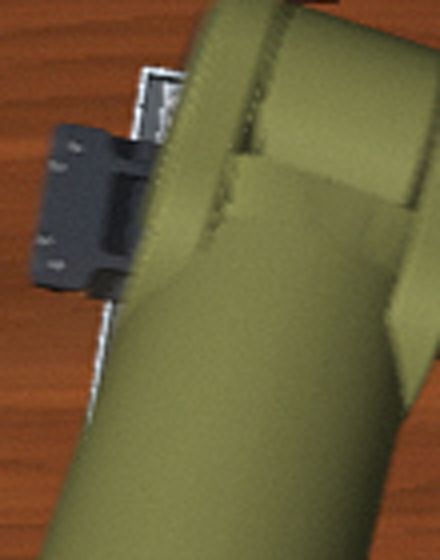

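Call:
{"api": "drive_tool", "payload": {
  "moves": [0.03,-0.05,1.2,0,70,0.03,-0.05,2.2,0,70,0.03,-0.05,2.64,0,60,0.03,-0.05,2.64,0,60]
}}

```text
time_s: 2.58
tool_pos: [0.5243, -0.1575, 0.0213]
tool_rot: [180.0, -0.1, 169.8]
force: [0.5, 0.3, 0.6]
grip_width: 0.0618
grasp_force: 0.0
```

```bash
python3 g.py .527 -.164 .023 169.8
```

```text
pos [ 0.5243 -0.1575  0.0213] yaw 169.85 t 2.58 w 0.0618 -> units -0.094 -0.1475 -0.041928277614977895 0.004744933566027498
```

Call:
{"api": "drive_tool", "payload": {
  "moves": [-0.09,-0.15,-0.03,0,50,-0.09,-0.15,-0.03,0,35,-0.09,-0.15,-0.03,0,28,-0.09,-0.15,-0.03,0,20,-0.09,-0.15,-0.03,0,20],
  "squeeze": 45
}}

```text
time_s: 3.2
tool_pos: [0.5277, -0.1631, 0.0232]
tool_rot: [179.9, 0.0, 169.9]
force: [0.4, 4.0, 3.1]
grip_width: 0.0247
grasp_force: 45.0
```

Call:
{"api": "drive_tool", "payload": {
  "moves": [0,0,0,0,20,0,0,0,0,20,0,0,-0.25,0,20,0,0,-0.5,0,20,0,0,-0.5,0,20]
}}

```text
time_s: 3.82
tool_pos: [0.5274, -0.1657, 0.0436]
tool_rot: [-180.0, 0.1, 169.8]
force: [-0.5, 0.2, -6.1]
grip_width: 0.0249
grasp_force: 44.9
```

Call:
{"api": "drive_tool", "payload": {
  "moves": [0,0,-1.0,0,20,0,0,-2.0,0,20,0,0,-3.0,0,20,0,0,-3.0,0,20]
}}

```text
time_s: 4.32
tool_pos: [0.5292, -0.166, 0.1657]
tool_rot: [180.0, 0.4, 169.8]
force: [-0.2, 0.5, -5.7]
grip_width: 0.0248
grasp_force: 44.9
```

```bash
python3 g.py .485 .151 .14 188.4;  python3 - <<'E'
from h import *
save('scene','sc3.png',(180,350,150,300),4)
E
```

```text
pos [ 0.5292 -0.166   0.1657] yaw 169.77 t 4.33 w 0.0248 -> units 2.49625 7.6027499999999995 0.6434451504113224 -1.8630973110453368
```

View pics/sc3.png

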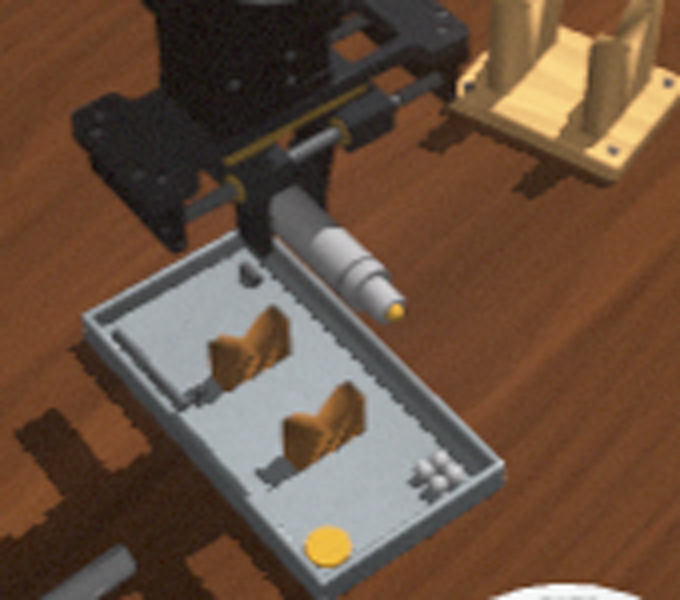

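The spindle is held level. Its tenon, with a yellow tip at (395,310), points toward the scene camera, and the tray rests are empty. Next I'll go to the cradle.

Call:
{"api": "drive_tool", "payload": {
  "moves": [0.6,1.5,0,-0.5,20,1.1,3.0,0,-0.9,20,1.6,4.5,0,-1.3,20,2.1,6.0,0,-1.6,20,2.5,7.5,0,-1.86,20]
}}

```text
time_s: 5.0
tool_pos: [0.48, 0.1454, 0.1603]
tool_rot: [-179.9, -0.2, -171.5]
force: [1.8, -0.2, -5.7]
grip_width: 0.025
grasp_force: 44.9
```

Call:
{"api": "drive_tool", "payload": {
  "moves": [0,0.1,0,0,20,0,0.1,0.3,0,20,0,0.1,0.5,0,20]
}}

```text
time_s: 5.38
tool_pos: [0.4807, 0.1458, 0.1404]
tool_rot: [-179.9, -0.2, -171.8]
force: [0.4, -0.4, -5.8]
grip_width: 0.0248
grasp_force: 44.9
```

```bash
python3 g.py .485 .151 .076 188.4
```

```text
pos [0.4807 0.1458 0.1404] yaw -171.77 t 5.38 w 0.0248 -> units -0.12424999999999999 0.11425 1.610867040379493 -0.016699437321972255
```

Call:
{"api": "drive_tool", "payload": {
  "moves": [-0.13,0.12,0.5,0,20,-0.13,0.12,1.0,0,20,-0.13,0.12,1.4,0,20,-0.13,0.12,1.5,0,20]
}}

```text
time_s: 5.88
tool_pos: [0.4851, 0.1522, 0.0812]
tool_rot: [-179.9, -0.2, -171.7]
force: [-0.9, 0.2, -5.2]
grip_width: 0.0249
grasp_force: 44.9
```

```bash
python3 g.py .4855 .151 .071 188.4
```

```text
pos [0.4851 0.1522 0.0812] yaw -171.7 t 5.88 w 0.0249 -> units -0.00575 -0.03175 0.25498896263807697 -0.010097561590259829
```

Call:
{"api": "drive_tool", "payload": {
  "moves": [0,-0.03,0.1,0,20,0,-0.03,0.2,0,20,0,-0.03,0.25,0,20,0,-0.03,0.25,0,20]
}}

```text
time_s: 6.38
tool_pos: [0.4863, 0.1526, 0.073]
tool_rot: [180.0, 0.0, -171.6]
force: [-0.7, 0.4, -4.8]
grip_width: 0.0251
grasp_force: 44.9
```

Call:
{"api": "drive_tool", "payload": {
  "moves": [0,0,0.04,0,20,0,0,0.08,0,20,0,0,0.08,0,20]
}}

```text
time_s: 6.75
tool_pos: [0.4868, 0.1523, 0.0712]
tool_rot: [180.0, 0.1, -171.6]
force: [-2.5, -1.3, 4.8]
grip_width: 0.0249
grasp_force: 45.0
```

Call:
{"api": "drive_tool", "payload": {
  "moves": [0,0,0,0,45,0,0,0,0,45,0,0,0,0,45,0,0,-1,0,45,0,0,-2,0,45]
}}

```text
time_s: 7.38
tool_pos: [0.4859, 0.1524, 0.1503]
tool_rot: [-180.0, -0.0, -171.6]
force: [1.7, -0.4, -0.6]
grip_width: 0.045
grasp_force: 0.0
```

Call:
{"api": "drive_tool", "payload": {
  "moves": [0,1.5,-0.5,0,45,0,3.0,-0.5,0,40,0,4.0,-0.5,0,20,0,4,-0.5,0,0]
}}

```text
time_s: 7.88
tool_pos: [0.461, 0.3151, 0.1694]
tool_rot: [179.9, -0.0, -171.2]
force: [0.2, -1.3, 0.2]
grip_width: 0.0273
grasp_force: 0.0
```

```bash
cat > look.py <<'E'
import sys
from m import *
t=sys.argv[1]
a,_=save('top',f'{t}a.png',(150,230,170,310),4); b,_=save('scene',f'{t}b.png',(270,400,100,210),4)
A=cv2.imread(f'pics/{t}a.png');B=cv2.imread(f'pics/{t}b.png');h=max(A.shape[0],B.shape[0]);o=np.zeros((h,A.shape[1]+B.shape[1],3),np.uint8)
o[:A.shape[0],:A.shape[1]]=A;o[:B.shape[0],A.shape[1]:]=B;k=min(1,600/o.shape[0],800/o.shape[1]);cv2.imwrite(f'pics/{t}.png',cv2.resize(o,None,fx=k,fy=k))
c=np.array([.4855,.151]);ang=np.radians(8.4);d=np.array([np.cos(ang),np.sin(ang)]);n=np.array([-d[1],d[0]])
for cm in('top','scene'):
    L=np.load(f'last_{cm}.npz');P=cloud(cm,L['d']).reshape(-1,3);q=P[:,:2]-c;s=q@d;e=q@n
    M=(abs(s)<.11)&(abs(e)<.02)&(P[:,2]>.086)&(P[:,2]<.12)&(abs(e)<.016)
    S,E,Z=s[M],e[M],P[M,2];print(cm,M.sum(),'s',S.min().round(4),S.max().round(4))
    for lo,hi in((-.095,-.060),(-.056,-.048),(-.026,.026),(.048,.07)):
        k=(S>lo)&(S<hi); 
        pf=[(i,round(float(np.median(Z[k&(abs(E*1000-i)<1)])*1000),1)) for i in range(-14,15,2) if (k&(abs(E*1000-i)<1)).sum()>2]
        print('  ',lo,hi,'e',E[k].min().round(4) if k.any() else '',E[k].max().round(4) if k.any() else '',pf)
E
python3 look.py L1
```

```text
top 1062 s -0.0944 0.098
   -0.095 -0.06 e -0.013 0.0133 [(-12, 91.3), (-10, 94.9), (-8, 99.2), (-6, 99.3), (-4, 101.5), (-2, 102.3), (0, 101.8), (2, 101.4), (4, 100.3), (6, 102.0), (8, 99.3), (10, 98.1), (12, 95.2)]
   -0.056 -0.048 e -0.012 0.0125 [(-12, 91.9), (-10, 94.4), (-8, 97.6), (-6, 99.7), (-4, 100.7), (-2, 102.1), (0, 101.5), (2, 102.4), (4, 101.8), (6, 101.9), (10, 97.4)]
   -0.026 0.026 e -0.0129 0.0136 [(-12, 92.7), (-10, 96.2), (-8, 98.7), (-6, 99.9), (-4, 101.1), (-2, 102.0), (0, 101.6), (2, 102.0), (4, 101.5), (6, 100.8), (8, 100.0), (10, 97.7), (12, 94.9)]
   0.048 0.07 e -0.0128 0.0122 [(-12, 93.1), (-10, 97.2), (-8, 98.0), (-6, 101.6), (-4, 101.1), (-2, 101.8), (0, 102.5), (2, 101.4), (4, 102.0), (6, 100.8), (8, 99.7), (10, 97.4), (12, 95.4)]
scene 665 s -0.0952 0.1013
   -0.095 -0.06 e -0.0148 0.0077 [(-14, 96.7), (-12, 94.3), (-10, 95.7), (-8, 98.4), (-6, 101.8), (-4, 103.1), (-2, 101.0), (0, 102.3), (2, 104.1), (4, 101.2), (6, 101.8)]
   -0.056 -0.048 e -0.0142 0.0077 [(-14, 89.6), (-12, 95.2), (-10, 97.4), (-8, 97.0), (-6, 101.7), (2, 102.7)]
   -0.026 0.026 e -0.0155 0.0107 [(-14, 93.6), (-12, 92.2), (-10, 94.4), (-8, 98.5), (-6, 100.1), (-4, 101.8), (-2, 102.6), (0, 102.2), (2, 102.9), (4, 103.8), (6, 101.1), (8, 100.6)]
   0.048 0.07 e -0.015 0.0098 [(-14, 90.8), (-12, 93.7), (-10, 97.0), (-8, 98.6), (-6, 101.2), (-4, 101.0), (-2, 101.9), (0, 101.7), (2, 103.0), (8, 100.5)]
```

View pics/L1.png

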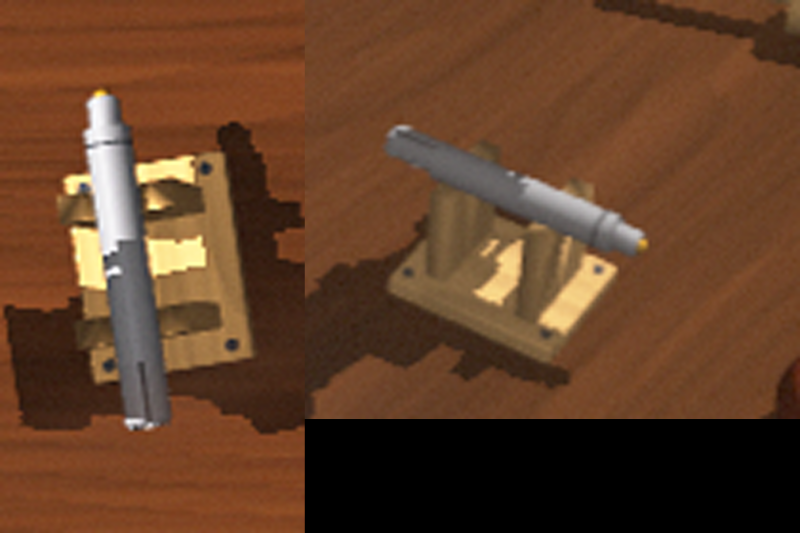

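Depth shows a round profile on the visible side of the flat end. A dark slot line, at (143,380) on the left and (415,135) on the right, gives a usable rotation marker. I'll try rolling the bar in the vees with closed fingertips rubbed across its top.

```bash
python3 g.py .4839 .1619 .115 188.4
```

```text
pos [0.4629 0.3104 0.1694] yaw -171.57 t 7.97 w 0.0197 -> units 0.025750000000000002 -3.7495 1.359731189806564 0.0033307030871128516
```

Call:
{"api": "drive_tool", "payload": {
  "moves": [0.03,-1.2,0,0,0,0.03,-2.5,0,0,0,0.03,-3.75,0.6,0,0,0.03,-3.75,1.2,0,0,0.03,-3.75,1.36,0,0]
}}

```text
time_s: 8.6
tool_pos: [0.4829, 0.1597, 0.1141]
tool_rot: [-180.0, -0.1, -171.8]
force: [0.4, 0.6, -0.0]
grip_width: -0.0
grasp_force: 0.0
```

Call:
{"api": "drive_tool", "payload": {
  "moves": [0,0,0.1,0,0,0,0,0.2,0,0,0,0,0.2,0,0]
}}

```text
time_s: 8.98
tool_pos: [0.4837, 0.1626, 0.1075]
tool_rot: [180.0, 0.0, -171.5]
force: [-0.1, 0.7, 0.8]
grip_width: 0.0005
grasp_force: 0.0
```

```bash
python3 g.py .4839 .1619 .103 188.4
```

```text
pos [0.4837 0.1626 0.1075] yaw -171.55 t 8.97 w 0.0005 -> units -0.00275 -0.019 0.11197189172414447 0.005084442264933387
```

Call:
{"api": "drive_tool", "payload": {
  "moves": [0,0,0.08,0,0,0,0,0.14,0,0,0,0,0.14,0,0]
}}

```text
time_s: 9.35
tool_pos: [0.4838, 0.1625, 0.1026]
tool_rot: [180.0, 0.0, -171.6]
force: [-2.2, 0.3, 6.2]
grip_width: 0.0005
grasp_force: 2.8
```

Call:
{"api": "drive_tool", "payload": {
  "moves": [0,0,0.04,0,0,0,0,0.04,0,0]
}}

```text
time_s: 9.6
tool_pos: [0.484, 0.1625, 0.1023]
tool_rot: [179.9, 0.0, -171.6]
force: [-4.9, -1.2, 13.5]
grip_width: 0.0007
grasp_force: 6.6
```

Call:
{"api": "drive_tool", "payload": {
  "moves": [0,0,0.04,0,0,0,-0.12,0.04,0,0,0,-0.25,0.04,0,0,0,-0.4,0.04,0,0,0,-0.55,0.04,0,0]
}}

```text
time_s: 10.22
tool_pos: [0.4858, 0.1546, 0.1052]
tool_rot: [178.9, 0.2, -171.2]
force: [-18.9, 23.2, 41.8]
grip_width: 0.0006
grasp_force: 21.5
```

Call:
{"api": "drive_tool", "payload": {
  "moves": [0,0,0,0,0]
}}

```text
time_s: 10.35
tool_pos: [0.4858, 0.1539, 0.1056]
tool_rot: [178.9, 0.2, -171.2]
force: [-17.8, 19.4, 37.3]
grip_width: -0.0
grasp_force: 19.1
```

Call:
{"api": "drive_tool", "payload": {
  "moves": [0,0,-0.3,0,0,0,0,-1,0,0,0,1.5,-1.5,0,0,0,3,-1.5,0,0]
}}

```text
time_s: 10.85
tool_pos: [0.4709, 0.26, 0.1606]
tool_rot: [179.9, 0.2, -171.8]
force: [0.8, 0.0, 0.4]
grip_width: 0.0003
grasp_force: 0.0
```

```bash
python3 look.py L2
```

```text
top 1068 s -0.0945 0.0986
   -0.095 -0.06 e -0.0128 0.0132 [(-12, 91.8), (-10, 95.3), (-8, 98.1), (-6, 99.2), (-4, 101.1), (-2, 101.3), (0, 101.1), (2, 101.1), (4, 101.8), (6, 100.6), (8, 99.6), (10, 98.5), (12, 95.2)]
   -0.056 -0.048 e -0.0123 0.013 [(-12, 90.3), (-10, 95.3), (-8, 98.3), (-6, 100.3), (-4, 100.2), (-2, 101.6), (0, 102.8), (2, 101.8), (4, 100.2), (6, 100.5), (10, 97.7)]
   -0.026 0.026 e -0.0128 0.0134 [(-12, 91.9), (-10, 96.1), (-8, 98.5), (-6, 100.0), (-4, 101.0), (-2, 101.7), (0, 101.9), (2, 102.1), (4, 101.6), (6, 100.0), (8, 99.9), (10, 97.7), (12, 94.3), (14, 92.0)]
   0.048 0.07 e -0.0126 0.013 [(-12, 93.1), (-10, 96.4), (-8, 99.5), (-6, 98.9), (-4, 101.5), (-2, 102.6), (0, 101.6), (2, 101.9), (4, 101.5), (6, 100.4), (8, 99.4), (10, 98.2), (12, 95.2)]
scene 663 s -0.094 0.1009
   -0.095 -0.06 e -0.0146 0.0099 [(-14, 95.6), (-12, 92.0), (-10, 95.1), (-8, 96.7), (-6, 100.6), (-4, 101.1), (-2, 102.1), (0, 102.6), (2, 101.4), (4, 102.2), (6, 102.0)]
   -0.056 -0.048 e -0.0135 0.0082 [(-12, 91.3), (-10, 95.7), (-8, 100.3), (-6, 100.2), (-4, 102.0), (0, 100.7)]
   -0.026 0.026 e -0.0151 0.0079 [(-14, 93.2), (-12, 92.7), (-10, 94.3), (-8, 98.7), (-6, 101.6), (-4, 101.5), (-2, 101.9), (0, 101.9), (2, 102.7), (4, 102.8), (6, 101.5)]
   0.048 0.07 e -0.0151 0.0102 [(-14, 91.6), (-12, 92.0), (-10, 94.8), (-8, 97.0), (-6, 100.2), (-4, 102.7), (-2, 101.6), (2, 102.2), (4, 102.7)]
```

View pics/L2.png

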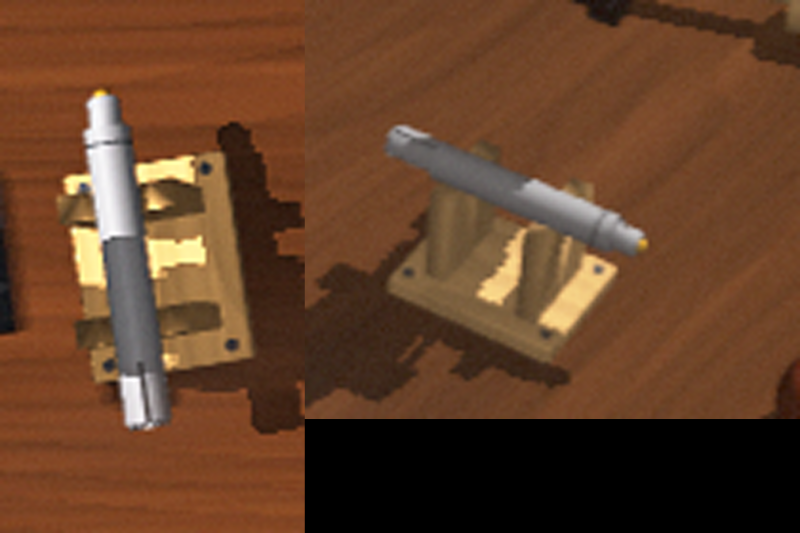

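Over the top, the bar rocked up the vee cheek and rolled back with no net turn, so the wood grips too well. Instead I'll lay the bar across the tray's two long rims (axis at 35 mm) and roll it there under the fingertips. First I'll measure the tray.

```bash
python3 g.py .486 .151 .15 188.4
python3 - <<'E'
from h import *
L=np.load('last_top.npz');C=cloud('top',L['d']);u0,u1,v0,v1=(np.array((405,520,230,400))/1.42).astype(int)
P=C[v0:v1,u0:u1].reshape(-1,3)
for lo,hi in((.003,.03),(.015,.03),(.03,.05)):
    S=P[(P[:,2]>lo)&(P[:,2]<hi)];print(lo,cv2.minAreaRect((S[:,:2]*1000).astype(np.float32)),np.percentile(S[:,2],[50,95]))
c=np.array([.5268,-.164]);a=np.radians(-10.2);d=np.array([np.cos(a),np.sin(a)]);n=np.array([-d[1],d[0]])
q=P[:,:2]-c;s=q@d;e=q@n
for i in range(50,125,6):
    k=(abs(s*1000-i)<3);print(i,[round(float(np.percentile(P[k&(abs(e*1000-j)<6),2],90))*1000) if (k&(abs(e*1000-j)<6)).sum() else None for j in range(-72,73,12)])
print(env.get_obs()['qpos'])
E
```

```text
pos [0.4668 0.267  0.1586] yaw -171.01 t 10.95 w 0.0004 -> units -0.0215 -2.9395000000000002 0.21432858772808192 0.05931081281958086
0.003 ((524.8905029296875, -168.983642578125), (275.3843994140625, 193.26312255859375), 1.1121793985366821) [0.00592311 0.02196481]
0.015 ((523.58056640625, -162.58078002929688), (130.0316162109375, 240.54605102539062), 79.83805847167969) [0.02056161 0.02683139]
0.03 ((523.2427368164062, -162.43594360351562), (48.09217834472656, 87.87512969970703), 79.71864318847656) [0.03560682 0.03871155]
50 [1, 21, 6, 8, 6, 8, 6, 6, 8, 6, 7, 23, -1]
56 [0, 21, 7, 7, 8, 7, 7, 6, 8, 7, 6, 21, 1]
62 [1, 22, 6, 7, 7, 7, 8, 8, 7, 7, 8, 24, 1]
68 [1, 22, 6, 7, 8, 8, 6, 6, 9, 7, 7, 20, 1]
74 [3, 20, 7, 6, 6, 8, 6, 6, 8, 6, 6, 22, 1]
80 [1, 22, 8, 10, 7, 7, 7, 8, 11, 14, 10, 21, 2]
86 [1, 21, 10, 10, 9, 6, 7, 7, 16, 19, 17, 23, 2]
92 [0, 21, 9, 9, 8, 9, 7, 7, 15, 16, 14, 23, 1]
98 [1, 22, 10, 10, 6, 6, 8, 8, 15, 17, 18, 20, 1]
104 [1, 23, 6, 10, 9, 8, 7, 8, 6, 16, 12, 21, 0]
110 [1, 22, 19, 22, 21, 20, 19, 20, 20, 20, 20, 23, 2]
116 [2, 23, 22, 23, 22, 23, 23, 22, 22, 22, 21, 22, 2]
122 [3, 1, 1, 0, 1, 1, 2, 0, 1, 2, 0, 2, 2]
[-45.42318975   6.99941424  13.97023377 104.57294873  -2.01158283
  68.55548751  68.17301749]
```

Call:
{"api": "drive_tool", "payload": {
  "moves": [-0.02,-1.5,0,0.06,45,-0.02,-2.92,0,0.06,45,-0.02,-2.92,0.4,0.06,45,-0.02,-2.92,1.2,0.06,45,-0.02,-2.92,1.8,0.06,45]
}}

```text
time_s: 11.58
tool_pos: [0.487, 0.1453, 0.0857]
tool_rot: [179.9, 0.0, -172.2]
force: [0.8, 1.4, 0.3]
grip_width: 0.0411
grasp_force: 0.0
```

Call:
{"api": "drive_tool", "payload": {
  "moves": [0,0,0.37,0,45,0,0,0.37,0,30,0,0,0.37,0,20,0,0,0.37,0,20,0,0,0.37,0,20]
}}

```text
time_s: 12.2
tool_pos: [0.4845, 0.1502, 0.0725]
tool_rot: [179.6, -0.2, -172.0]
force: [-7.0, 12.0, 1.2]
grip_width: 0.025
grasp_force: 45.0
```

Call:
{"api": "drive_tool", "payload": {
  "moves": [0,0,0,0,20,0,0,-0.4,0,20,0,0,-1.0,0,20,0,0,-2,0,20,0,-1.4,-2,1,20]
}}

```text
time_s: 12.82
tool_pos: [0.4973, 0.0925, 0.1556]
tool_rot: [179.7, 0.4, 178.0]
force: [1.9, -1.3, -5.4]
grip_width: 0.0247
grasp_force: 45.0
```

```bash
python3 g.py .6267 -.181 .15 79.8; python3 g.py .555 -.015 .15 135
```

```text
pos [0.4973 0.0925 0.1556] yaw 178.02 t 12.82 w 0.0247 -> units -3.46825 -6.722499999999999 0.1410840202243302 9.822101953072304
pos [0.4973 0.0925 0.1556] yaw 178.02 t 12.82 w 0.0247 -> units -1.5334999999999999 -2.637 0.1410840202243302 4.302101953072304
```

Call:
{"api": "drive_tool", "payload": {
  "moves": [-0.8,-1.3,0.0,1,20,-1.5,-2.7,0,2,20,-2.2,-4,0,3,20,-2.9,-5.4,0,4,20,-3.47,-6.72,0,5,20]
}}

```text
time_s: 13.45
tool_pos: [0.6235, -0.1884, 0.1521]
tool_rot: [-180.0, 0.1, 127.5]
force: [0.2, 0.4, -5.2]
grip_width: 0.025
grasp_force: 45.0
```

Call:
{"api": "drive_tool", "payload": {
  "moves": [0,0,0,1,20,0,0,0,2,20,0,0,0,3,20,0,0,0,4,20,0,0,0,4.8,20]
}}

```text
time_s: 14.08
tool_pos: [0.6226, -0.1862, 0.1517]
tool_rot: [-180.0, 0.0, 79.5]
force: [-0.1, -0.9, -6.0]
grip_width: 0.0249
grasp_force: 45.0
```

Run:
```python
from g import *
c=np.array([.5236,-.1625]);a=np.radians(-10.2);d=np.array([np.cos(a),np.sin(a)])
for s in(.106,): x=c+d*s;print(x);go(x[0],x[1],.05,79.8)
```

```text
[ 0.62792473 -0.18127098]
pos [ 0.6226 -0.1862  0.1517] yaw 79.5 t 14.07 w 0.0249 -> units 0.146 0.1085 2.5437146359549976 -0.02991491113877487
```

```bash
cat > t.py <<'E'
import sys
from g import *
c=np.array([.5236,-.1625]);a=np.radians(-10.2);d=np.array([np.cos(a),np.sin(a)])
x=c+d*float(sys.argv[1]); go(x[0],x[1],float(sys.argv[2]),79.8)
E
python3 t.py .084 .022
```

```text
pos [ 0.6226 -0.1862  0.1517] yaw 79.5 t 14.07 w 0.0249 -> units 0.14325 -0.44149999999999995 3.2437146359549978 -0.02991491113877487
```

Call:
{"api": "drive_tool", "payload": {
  "moves": [0.14,-0.44,0.8,0,20,0.14,-0.44,1.8,0,20,0.14,-0.44,2.6,0,20,0.14,-0.44,2.9,0,20,0.14,-0.44,2.9,0,20]
}}

```text
time_s: 14.7
tool_pos: [0.6065, -0.1773, 0.0356]
tool_rot: [-179.9, 0.0, 79.8]
force: [0.9, -0.2, -4.9]
grip_width: 0.0248
grasp_force: 45.0
```

```bash
python3 t.py .084 .0165
```

```text
pos [ 0.6065 -0.1773  0.0356] yaw 79.79 t 14.7 w 0.0248 -> units -0.002 -0.00425 0.4764342540972943 -0.0006827505612733376
```

Call:
{"api": "drive_tool", "payload": {
  "moves": [0,0,0.2,0,20,0,0,0.36,0,20,0,0,0.42,0,20,0,0,0.42,0,20]
}}

```text
time_s: 15.2
tool_pos: [0.6067, -0.177, 0.0188]
tool_rot: [-180.0, -0.0, 79.8]
force: [-0.1, -0.6, -5.5]
grip_width: 0.0251
grasp_force: 45.0
```

Call:
{"api": "drive_tool", "payload": {
  "moves": [0,0,0.05,0,20,0,0,0.1,0,20,0,0,0.1,0,20]
}}

```text
time_s: 15.58
tool_pos: [0.6071, -0.1772, 0.0156]
tool_rot: [180.0, -0.0, 79.8]
force: [-1.9, 1.4, 1.1]
grip_width: 0.0247
grasp_force: 45.0
```

Call:
{"api": "drive_tool", "payload": {
  "moves": [0,0,0,0,29,0,0,-0.02,0,29,0,0,-0.28,0,29,0,0,-0.28,0,20,0,0,-0.28,0,20]
}}

```text
time_s: 16.2
tool_pos: [0.6063, -0.1772, 0.0276]
tool_rot: [-179.9, -0.1, 79.8]
force: [-5.4, 2.2, 9.9]
grip_width: 0.025
grasp_force: 45.0
```

Call:
{"api": "drive_tool", "payload": {
  "moves": [0,0,0,0,20,0,0,-0.2,0,20,0,0,-0.3,0,20,0,0,-0.3,0,20]
}}

```text
time_s: 16.7
tool_pos: [0.6069, -0.177, 0.038]
tool_rot: [180.0, 0.0, 79.8]
force: [0.0, -0.5, -5.4]
grip_width: 0.0247
grasp_force: 45.0
```

```bash
python3 t.py .107 .0356
```

```text
pos [ 0.6069 -0.177   0.038 ] yaw 79.81 t 16.7 w 0.0247 -> units -0.01325 0.56075 0.06092886765248773 0.0011455058336252931
```

Call:
{"api": "drive_tool", "payload": {
  "moves": [0,0.3,0,0,20,0,0.56,0,0,20,0,0.56,0.1,0,20,0,0.56,0.25,0,20,0,0.56,0.3,0,20]
}}

```text
time_s: 17.32
tool_pos: [0.6288, -0.1813, 0.0275]
tool_rot: [-180.0, -0.1, 79.8]
force: [-6.1, 2.4, 13.0]
grip_width: 0.0251
grasp_force: 45.0
```

Call:
{"api": "drive_tool", "payload": {
  "moves": [0,0,0,0,20,0,0,0,0,20]
}}

```text
time_s: 17.58
tool_pos: [0.6288, -0.1812, 0.0277]
tool_rot: [180.0, -0.1, 79.8]
force: [-3.6, 1.6, 5.1]
grip_width: 0.0245
grasp_force: 45.0
```

```bash
python3 t.py .107 .0272
```

```text
pos [ 0.6288 -0.1812  0.0277] yaw 79.78 t 17.57 w 0.0245 -> units -0.005 0.003 0.012673799706215162 -0.0015966653244305462
```

Call:
{"api": "drive_tool", "payload": {
  "moves": [0,0,0,0,32,0,0,0,0,36,0,0,-0.4,0,40,0,0,-0.8,0,20,0,0.27,-0.8,0,0]
}}

```text
time_s: 18.2
tool_pos: [0.6412, -0.1837, 0.0609]
tool_rot: [179.7, -0.0, 79.8]
force: [0.2, -0.8, 0.3]
grip_width: 0.0268
grasp_force: 0.0
```

Call:
{"api": "drive_tool", "payload": {
  "moves": [0,0,0,0,0,0,0,0.1,0,0,0,0,0.2,0,0]
}}

```text
time_s: 18.58
tool_pos: [0.6389, -0.1828, 0.0491]
tool_rot: [-179.9, -0.0, 79.8]
force: [-0.4, 0.2, 0.6]
grip_width: 0.0025
grasp_force: 0.0
```

```bash
python3 t.py .118 .0475
python3 - <<'E'
from h import *
im,d=save('top','r0.png');C=cloud('top',d)
P=C.reshape(-1,3);c=np.array([.5236,-.1625]);a=np.radians(-10.2);dd=np.array([np.cos(a),np.sin(a)]);n=np.array([-dd[1],dd[0]])
q=P[:,:2]-c;s=q@dd;e=q@n
for lo,hi in((.03,.055),(.06,.09),(-.055,-.03),(-.077,-.06)):
    k=(e>lo)&(e<hi)&(s>.07)&(s<.14)&(P[:,2]>.034)&(P[:,2]<.056); print(lo,hi,k.sum(),(np.percentile(s[k],[3,97])*1000).round(1) if k.sum() else '')
E
```

```text
pos [ 0.6389 -0.1828  0.0491] yaw 79.8 t 18.57 w 0.0025 -> units -0.01025 0.023 0.04014242394684425 -0.0004889321469846664
0.03 0.055 0 
0.06 0.09 0 
-0.055 -0.03 7 [87.6 96.3]
-0.077 -0.06 87 [ 87.7 111.7]
```

Run:
```python
from h import *
im=cv2.imread('pics/r0.png')[130:290,250:400];b,_=save('scene','x.png',(180,330,170,310),1);b=b[170:310,180:330,::-1]
o=np.zeros((160,300,3),np.uint8);o[:,:150]=im;o[:140,150:]=b;cv2.imwrite('pics/r0v.png',cv2.resize(o,None,fx=2.6,fy=2.6,interpolation=2))
```

```text
(no output)
```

View pics/r0v.png

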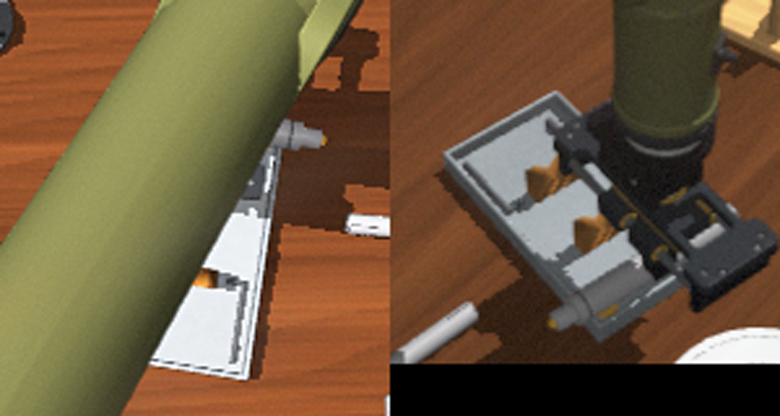

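The bar lies across the rims under the closed fingers, with its tenon at (320,138) on the left and (553,322) on the right. I'll check its position and whether it drifts.

```bash
cat > bar.py <<'E'
from h import *
c=np.array([.5236,-.1625]);a=np.radians(-10.2);dd=np.array([np.cos(a),np.sin(a)]);n=np.array([-dd[1],dd[0]])
for cm in('scene','top','scene'):
    im,d=env.read_camera(cm);P=cloud(cm,d).reshape(-1,3);q=P[:,:2]-c;s=q@dd;e=q@n
    for lo,hi in((-.076,-.06),(-.059,-.035),(.03,.06),(.06,.095)):
        k=(e>lo)&(e<hi)&(s>.05)&(s<.135)&(P[:,2]>.028)&(P[:,2]<.053)
        if k.sum()<15: continue
        from scipy.optimize import least_squares
        X=np.c_[s[k],P[k,2]]*1000
        f=least_squares(lambda p:np.hypot(X[:,0]-p[0],X[:,1]-p[1])-13,[np.median(X[:,0]),35],loss='soft_l1')
        print(cm,lo,hi,k.sum(),'centre s,z',f.x.round(1),'edges',np.percentile(X[:,0],[3,97]).round(1),'resid',round(float(np.sqrt(2*f.cost/k.sum())),2))
print(env.get_obs()['time_s'])
E
python3 bar.py
```

```text
scene -0.076 -0.06 88 centre s,z [101.   35.4] edges [ 92.4 114.4] resid 1.06
scene -0.059 -0.035 124 centre s,z [101.3  34.8] edges [ 92.9 115.1] resid 1.13
scene 0.03 0.06 39 centre s,z [101.5  32.2] edges [108.3 115.3] resid 1.27
scene 0.06 0.095 30 centre s,z [103.   30.7] edges [102.4 115.3] resid 1.08
top -0.076 -0.06 80 centre s,z [100.1  34.2] edges [ 87.7 112. ] resid 1.09
top -0.059 -0.035 24 centre s,z [100.7  33.6] edges [ 87.6 105.4] resid 1.09
scene -0.076 -0.06 88 centre s,z [100.9  35. ] edges [ 92.7 114.5] resid 1.21
scene -0.059 -0.035 125 centre s,z [101.4  35. ] edges [ 92.6 114.6] resid 0.96
scene 0.03 0.06 37 centre s,z [101.3  32.7] edges [108.1 115.3] resid 1.03
scene 0.06 0.095 35 centre s,z [103.8  28.9] edges [101.3 115.3] resid 1.34
18.825
```

Call:
{"api": "drive_tool", "payload": {
  "moves": [0,-0.12,0,0,0,0,-0.12,0.05,0,0,0,-0.12,0.1,0,0,0,-0.12,0.1,0,0]
}}

```text
time_s: 19.32
tool_pos: [0.6347, -0.182, 0.0459]
tool_rot: [-180.0, -0.0, 79.8]
force: [0.2, -0.3, 0.5]
grip_width: 0.0005
grasp_force: 0.0
```

Call:
{"api": "drive_tool", "payload": {
  "moves": [0,0,-0.12,0,0,0,-0.12,-0.12,0,0,0,-0.12,-0.02,0,0,0,-0.12,0.02,0,0]
}}

```text
time_s: 19.82
tool_pos: [0.6303, -0.1814, 0.0458]
tool_rot: [179.9, -0.0, 79.8]
force: [-0.8, 1.4, 9.0]
grip_width: 0.0005
grasp_force: 3.8
```

Call:
{"api": "drive_tool", "payload": {
  "moves": [0,0,0.03,0,0,0,-0.2,0.03,0,0,0,-0.4,0.03,0,0,0,-0.6,0.03,0,0,0,-0.75,0.03,0,0]
}}

```text
time_s: 20.45
tool_pos: [0.6038, -0.1769, 0.0477]
tool_rot: [179.6, -0.0, 79.8]
force: [-0.5, 0.7, 13.5]
grip_width: 0.0007
grasp_force: 6.6
```

Call:
{"api": "drive_tool", "payload": {
  "moves": [0,-0.1,0,0,0,0,-0.1,0,0,0]
}}

```text
time_s: 20.7
tool_pos: [0.5983, -0.1758, 0.047]
tool_rot: [179.8, -0.0, 79.8]
force: [-1.9, 1.9, 14.8]
grip_width: 0.0003
grasp_force: 7.1
```

Call:
{"api": "drive_tool", "payload": {
  "moves": [0,0,-0.1,0,0,0,0,-0.5,0,0,0,0,-1,0,20]
}}

```text
time_s: 21.08
tool_pos: [0.5962, -0.1752, 0.0847]
tool_rot: [-179.9, 0.0, 79.8]
force: [-0.1, -0.1, -0.4]
grip_width: 0.0045
grasp_force: 0.0
```

```bash
python3 bar.py; python3 t.py .084 .028
```

```text
scene -0.076 -0.06 89 centre s,z [82.3 35.3] edges [75.  95.9] resid 1.25
scene -0.059 -0.035 125 centre s,z [83.2 35.4] edges [74.2 96.9] resid 1.21
scene 0.03 0.06 18 centre s,z [110.1  32.5] edges [96.6 99.5] resid 0.55
top 0.06 0.095 74 centre s,z [85.2 33.5] edges [72.8 94.1] resid 1.07
scene -0.076 -0.06 85 centre s,z [82.1 35.4] edges [73.7 95.6] resid 1.17
scene -0.059 -0.035 127 centre s,z [82.8 35.7] edges [74.5 96.6] resid 1.18
21.225
pos [ 0.5977 -0.1756  0.0858] yaw 79.8 t 21.23 w 0.0146 -> units -0.0055 0.21925 1.445839247119375 0.00029336523362530895
```

Run:
```python
from h import *
a,_=save('top','x1.png');b,_=save('scene','x2.png')
o=np.zeros((130,260,3),np.uint8);o[:,:130]=a[140:270,260:390,::-1];o[:,130:]=b[180:310,200:330,::-1];cv2.imwrite('pics/r1v.png',cv2.resize(o,None,fx=3,fy=3,interpolation=2))
```

```text
(no output)
```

View pics/r1v.png

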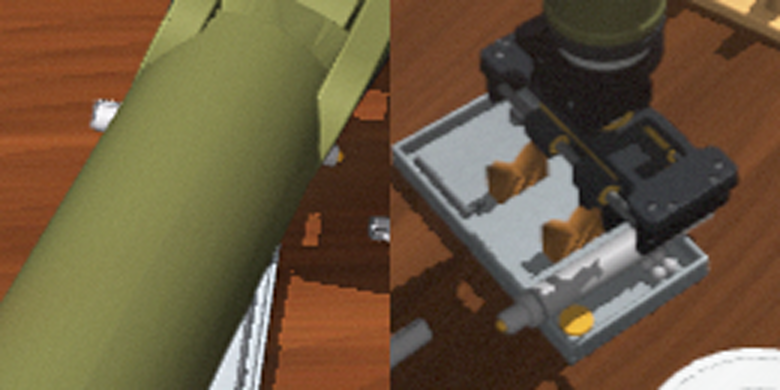

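Call:
{"api": "drive_tool", "payload": {
  "moves": [0,0.18,0,0,38,0,0.18,0.5,0,38,0,0.18,1.0,0,38,0,0.18,1.44,0,38,0,0.18,1.44,0,30]
}}

```text
time_s: 21.95
tool_pos: [0.6018, -0.1761, 0.0239]
tool_rot: [-179.7, 0.0, 79.8]
force: [-0.2, 1.0, 0.9]
grip_width: 0.0339
grasp_force: 0.0
```

Call:
{"api": "drive_tool", "payload": {
  "moves": [0,0,0,0,20,0,0,0,0,20,0,0,0,0,20,0,0,-0.3,0,20,0,0,-0.4,0,20]
}}

```text
time_s: 22.58
tool_pos: [0.6041, -0.1765, 0.0434]
tool_rot: [179.9, -0.0, 79.8]
force: [0.6, 0.0, -5.3]
grip_width: 0.0248
grasp_force: 44.9
```

```bash
python3 t.py .106 .028
```

```text
pos [ 0.6041 -0.1765  0.0434] yaw 79.81 t 22.57 w 0.0248 -> units -0.013 0.60725 0.3861570531840496 0.0010853376460033815
```

Call:
{"api": "drive_tool", "payload": {
  "moves": [0,0.3,0,0,20,0,0.6,0,0,20,0,0.6,0.2,0,20,0,0.6,0.38,0,20,0,0.6,0.42,0,20]
}}

```text
time_s: 23.2
tool_pos: [0.6267, -0.1808, 0.0264]
tool_rot: [-179.9, -0.1, 79.8]
force: [-4.7, 1.8, 9.3]
grip_width: 0.0251
grasp_force: 44.9
```

Call:
{"api": "drive_tool", "payload": {
  "moves": [0,0,0,0,20]
}}

```text
time_s: 23.32
tool_pos: [0.6268, -0.1808, 0.0265]
tool_rot: [-179.9, -0.1, 79.8]
force: [-3.4, 1.6, 4.1]
grip_width: 0.0251
grasp_force: 44.9
```

Call:
{"api": "drive_tool", "payload": {
  "moves": [0,0,0,0,30,0,0,0,0,38,0,0,-0.8,0,38,-1.0,0,-1.5,0,20,-2.0,0,-1.5,0,0]
}}

```text
time_s: 23.95
tool_pos: [0.6153, -0.2609, 0.0886]
tool_rot: [179.7, 0.1, 79.9]
force: [0.1, 0.2, -0.6]
grip_width: 0.0247
grasp_force: 0.0
```

```bash
python3 bar.py
python3 - <<'E'
from h import *
a,_=save('top','x1.png');b,_=save('scene','x2.png')
o=np.zeros((100,200,3),np.uint8);o[:,:100]=a[130:230,260:360,::-1];o[:,100:]=b[200:300,240:340,::-1];cv2.imwrite('pics/r2v.png',cv2.resize(o,None,fx=4,fy=4,interpolation=2))
E
python3 t.py .106 .052
```

```text
scene -0.076 -0.06 35 centre s,z [102.6  35.9] edges [ 99.4 116.3] resid 1.27
scene 0.03 0.06 135 centre s,z [104.5  35.3] edges [ 96.6 118.2] resid 1.07
scene 0.06 0.095 151 centre s,z [103.3  34.9] edges [ 95.9 116. ] resid 1.29
top 0.03 0.06 147 centre s,z [104.1  34.1] edges [ 91.1 114.9] resid 1.11
top 0.06 0.095 144 centre s,z [104.7  33.7] edges [ 91.8 111.8] resid 1.14
scene 0.03 0.06 140 centre s,z [104.4  35.1] edges [ 95.3 117.6] resid 1.16
scene 0.06 0.095 153 centre s,z [102.6  35.3] edges [ 96.8 116.2] resid 1.37
24.1
pos [ 0.6133 -0.259   0.0853] yaw 79.79 t 24.2 w 0.006 -> units 1.97675 0.01525 0.8325672248801165 -0.0008988072545719206
```

View pics/r2v.png

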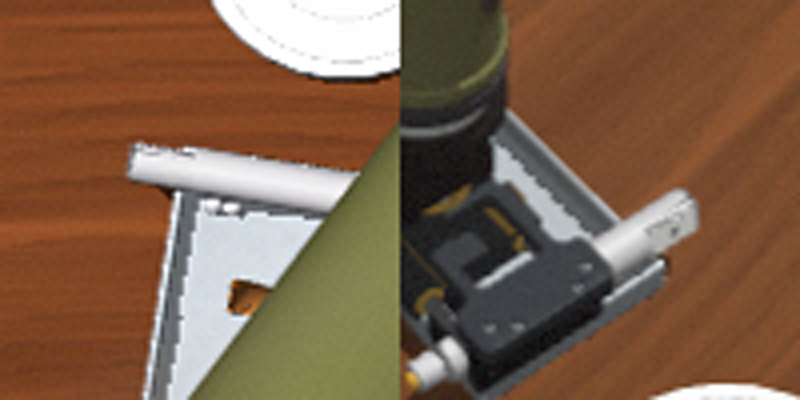

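The scene view now shows the bright flat with its hole at (670,225), facing +x and somewhat up. I'll fit its angle from depth.

```bash
cat > ang.py <<'E'
from h import *
from scipy.optimize import least_squares
# fit D angle in frame (centre c, across dir dd, along dir n); flat region e in [lo,hi], round region e in [rlo,rhi]; theta from up toward +dd
def fit(cm,c,dd,n,flat,rnd,z0):
    L=np.load(f'last_{cm}.npz');P=cloud(cm,L['d']).reshape(-1,3);q=P[:,:2]-c;s=q@dd;e=q@n
    def sel(r): k=(e>r[0])&(e<r[1])&(abs(s)<.017)&(abs(P[:,2]-z0)<.018)&(P[:,2]>z0-.008); return np.c_[s[k],P[k,2]-z0]*1000
    X=sel(rnd);f=least_squares(lambda p:np.hypot(X[:,0]-p[0],X[:,1]-p[1])-13,[0,0],loss='soft_l1');Y=sel(flat)-f.x
    rho=np.hypot(*Y.T);ph=np.arctan2(Y[:,0],Y[:,1])
    th=np.radians(np.arange(-180,180,1.));J=[np.minimum(abs(rho-np.minimum(13,9/np.maximum(np.cos(ph-t),.5))),3).mean() for t in th]
    i=int(np.argmin(J));g=np.degrees(th);near=g[np.array(J)<J[i]+.08]
    print(cm,'n',len(X),len(Y),'centre',f.x.round(1),'theta',g[i],'J',round(J[i],2),'Jmed',round(np.median(J),2),'range',near.min(),near.max())
E
python3 - <<'E'
from ang import *
a=np.radians(-10.2);dd=np.array([np.cos(a),np.sin(a)]);n=np.array([-dd[1],dd[0]]);c=np.array([.5236,-.1625])+dd*.1044
for cm in('scene','top'): fit(cm,c,dd,n,(.061,.092),(.03,.054),.035)
E
```

```text
scene n 112 142 centre [-0.5  0.2] theta 78.0 J 1.17 Jmed 1.61 range 72.0 87.0
top n 120 131 centre [-1.1 -1. ] theta 82.0 J 1.22 Jmed 1.31 range -180.0 179.0
```

Call:
{"api": "drive_tool", "payload": {
  "moves": [1.0,0.2,-0.2,0,0,1.98,0.2,0,0,0,1.98,0.2,0.5,0,0,1.98,0.2,0.83,0,0,1.98,0.2,0.83,0,0]
}}

```text
time_s: 24.82
tool_pos: [0.6335, -0.1836, 0.0509]
tool_rot: [-179.8, 0.0, 79.7]
force: [-0.3, 0.5, -0.2]
grip_width: 0.0003
grasp_force: 0.0
```

```bash
python3 t.py .1133 .0458
```

```text
pos [ 0.6335 -0.1836  0.0509] yaw 79.73 t 24.82 w 0.0003 -> units 0.034 0.034999999999999996 0.1268127487622903 -0.007381337755168716
```

Call:
{"api": "drive_tool", "payload": {
  "moves": [0.02,0.02,0.08,0,0,0.02,0.02,0.15,0,0,0.02,0.02,0.15,0,0]
}}

```text
time_s: 25.2
tool_pos: [0.6363, -0.183, 0.0471]
tool_rot: [179.9, 0.0, 79.8]
force: [0.7, 0.0, 1.3]
grip_width: 0.0002
grasp_force: 0.7
```

Call:
{"api": "drive_tool", "payload": {
  "moves": [0,-0.03,0.04,0,0,0,-0.03,0.06,0,0]
}}

```text
time_s: 25.45
tool_pos: [0.637, -0.1832, 0.0466]
tool_rot: [179.7, 0.0, 79.8]
force: [1.1, -0.3, 9.0]
grip_width: 0.0
grasp_force: 4.7
```

Call:
{"api": "drive_tool", "payload": {
  "moves": [0,-0.15,0.04,0,0,0,-0.3,0.04,0,0,0,-0.45,0.04,0,0,0,-0.6,0.04,0,0,0,-0.75,0.04,0,0]
}}

```text
time_s: 26.08
tool_pos: [0.6099, -0.178, 0.0478]
tool_rot: [179.4, -0.0, 79.8]
force: [1.6, 1.2, 19.9]
grip_width: 0.0001
grasp_force: 9.7
```

```bash
python3 bar.py; python3 t.py .0799 .0458
```

```text
scene -0.076 -0.06 91 centre s,z [88. 35.] edges [ 79.8 101.8] resid 1.15
scene -0.059 -0.035 127 centre s,z [88.7 35. ] edges [ 79.9 101.5] resid 1.19
scene 0.03 0.06 18 centre s,z [91.8 36.2] edges [80.1 88.5] resid 0.92
top 0.06 0.095 59 centre s,z [89.5 31.1] edges [ 78.2 101.8] resid 1.36
scene -0.076 -0.06 87 centre s,z [88.2 35.2] edges [ 80.1 101.7] resid 1.13
scene -0.059 -0.035 124 centre s,z [88.6 35. ] edges [ 80.4 102.4] resid 1.17
scene 0.03 0.06 18 centre s,z [91.7 36.5] edges [80.2 87. ] resid 0.83
26.225
pos [ 0.6095 -0.1779  0.0478] yaw 79.8 t 26.23 w 0.0003 -> units -0.0017499999999999998 -0.183 0.04894157514817744 0.0003890655253599107
```

Call:
{"api": "drive_tool", "payload": {
  "moves": [0,-0.05,-0.02,0,0,0,-0.09,-0.03,0,0,0,-0.09,-0.05,0,0]
}}

```text
time_s: 26.6
tool_pos: [0.6047, -0.1769, 0.048]
tool_rot: [179.6, -0.0, 79.8]
force: [0.7, -0.2, 11.4]
grip_width: 0.0006
grasp_force: 5.4
```

Call:
{"api": "drive_tool", "payload": {
  "moves": [0,0,-0.1,0,0,0,0,-0.8,0,0,-1,0,-1.3,0,20,-2.0,0,-1.3,0,38]
}}

```text
time_s: 27.1
tool_pos: [0.5884, -0.2554, 0.0981]
tool_rot: [179.9, -0.0, 79.9]
force: [-0.5, -0.8, -1.3]
grip_width: 0.0133
grasp_force: 0.0
```

```bash
python3 bar.py
python3 - <<'E'
from ang import *
a,_=save('top','x1.png');b,_=save('scene','x2.png')
o=np.zeros((100,200,3),np.uint8);o[:,:100]=a[130:230,260:360,::-1];o[:,100:]=b[190:290,240:340,::-1];cv2.imwrite('pics/r3v.png',cv2.resize(o,None,fx=4,fy=4,interpolation=2))
a=np.radians(-10.2);dd=np.array([np.cos(a),np.sin(a)]);n=np.array([-dd[1],dd[0]]);c=np.array([.5236,-.1625])+dd*.0866
for cm in('scene','top'): fit(cm,c,dd,n,(.061,.092),(.03,.054),.035)
E
python3 t.py .0866 .027
```

```text
scene -0.076 -0.06 52 centre s,z [85.  35.4] edges [75.3 98.7] resid 1.02
scene -0.059 -0.035 23 centre s,z [110.2  34.3] edges [96.3 99.7] resid 0.81
scene 0.03 0.06 134 centre s,z [86.7 35.1] edges [ 78.  100.6] resid 1.36
scene 0.06 0.095 153 centre s,z [87.8 32.9] edges [ 78. 101.] resid 1.21
top -0.059 -0.035 91 centre s,z [84.4 34.2] edges [72.6 95.9] resid 1.01
top 0.03 0.06 144 centre s,z [85.9 33.7] edges [73.4 97.2] resid 1.12
top 0.06 0.095 167 centre s,z [86.6 31.7] edges [74.  97.8] resid 1.31
scene -0.076 -0.06 25 centre s,z [85.  36.2] edges [79.2 98.6] resid 0.6
scene -0.059 -0.035 37 centre s,z [85.2 36.7] edges [ 95.7 100. ] resid 1.07
scene 0.03 0.06 137 centre s,z [86.6 34.9] edges [ 78.1 100.3] resid 1.22
scene 0.06 0.095 154 centre s,z [87.5 32.7] edges [ 78.7 100.7] resid 1.35
27.25
scene n 109 141 centre [-0.   0.4] theta 0.0 J 1.32 Jmed 1.79 range -11.0 7.0
top n 117 151 centre [-0.7 -0.9] theta -3.0000000000000004 J 1.21 Jmed 1.82 range -10.0 4.0
pos [ 0.5872 -0.2541  0.0958] yaw 79.79 t 27.35 w 0.0318 -> units 1.97175 0.19525 1.7205945182137117 -0.0009186596002336955
```

View pics/r3v.png

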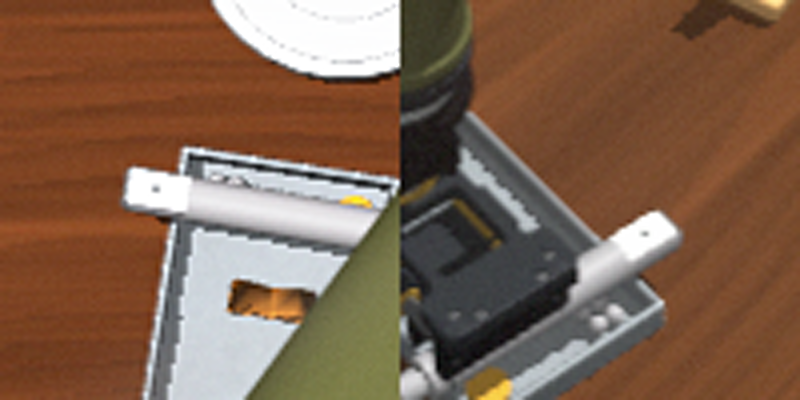

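The flat now faces up, with its white face and dot at (155,188) on the left and (645,235) on the right; the fit gives about 0 to -3 degrees. I'll check the axial position, then regrip.

Run:
```python
from h import *
a=np.radians(-10.2);dd=np.array([np.cos(a),np.sin(a)]);n=np.array([-dd[1],dd[0]]);c=np.array([.5236,-.1625])+dd*.086
for cm in('scene','top'):
    L=np.load(f'last_{cm}.npz');P=cloud(cm,L['d']).reshape(-1,3);q=P[:,:2]-c;s=q@dd;e=q@n
    k=(abs(s)<.008)&(P[:,2]>.035)&(P[:,2]<.053)&(abs(e)<.12);print(cm,np.sort(e[k])[[0,3,-4,-1]].round(4))
o=env.get_obs();print((np.array(o['tool_pos'])[:2]-c)@n)
```

```text
scene [-0.0998 -0.0983  0.0933  0.0945]
top [-0.051  -0.0473  0.0936  0.0948]
-0.07887361437517959
```

Call:
{"api": "drive_tool", "payload": {
  "moves": [1.0,0.17,0,0,38,1.95,0.17,0,0,38,1.95,0.17,0.3,0,38,1.95,0.17,0.9,0,38,1.95,0.17,1.2,0,38]
}}

```text
time_s: 27.98
tool_pos: [0.6069, -0.1785, 0.0466]
tool_rot: [-179.8, -0.0, 79.8]
force: [-0.6, 0.1, -0.2]
grip_width: 0.0381
grasp_force: 0.0
```

Call:
{"api": "drive_tool", "payload": {
  "moves": [0,0,0.3,0,38,0,0,0.5,0,34,0,0,0.5,0,34]
}}

```text
time_s: 28.35
tool_pos: [0.6077, -0.1794, 0.028]
tool_rot: [-180.0, 0.0, 79.8]
force: [-1.3, 0.8, 0.5]
grip_width: 0.0345
grasp_force: 0.0
```

```bash
python3 t.py .0857 .027; python3 bar.py | grep -v top
```

```text
pos [ 0.6077 -0.1794  0.028 ] yaw 79.79 t 28.35 w 0.0345 -> units 0.044250000000000005 -0.00075 0.024155516894448954 -0.00133681840316342
scene -0.076 -0.06 90 centre s,z [84.8 35.3] edges [76.6 98.1] resid 1.12
scene -0.059 -0.035 130 centre s,z [85.1 35.1] edges [77.  98.1] resid 1.16
scene 0.06 0.095 68 centre s,z [87.5 32.3] edges [78.5 99.4] resid 1.28
scene -0.076 -0.06 85 centre s,z [84.8 34.8] edges [76.5 98.2] resid 1.23
scene -0.059 -0.035 126 centre s,z [85.  35.1] edges [75.7 98.6] resid 1.17
scene 0.06 0.095 65 centre s,z [87.6 32.6] edges [78.5 99.1] resid 1.27
28.5
```

Call:
{"api": "drive_tool", "payload": {
  "moves": [0,0,0.02,0,29,0,0,0.02,0,27,0,0,0.02,0,20,0,0,0.02,0,20,0,0,0.02,0,20],
  "squeeze": 45
}}

```text
time_s: 29.12
tool_pos: [0.6077, -0.1793, 0.0278]
tool_rot: [-180.0, -0.0, 79.8]
force: [-2.5, -0.0, 3.8]
grip_width: 0.0247
grasp_force: 45.0
```

Call:
{"api": "drive_tool", "payload": {
  "moves": [0,0,-0.4,0,20,0,0,-1.2,0,20,0,0,-2.2,0,20,0,0,-3.2,0,20]
}}

```text
time_s: 29.62
tool_pos: [0.6076, -0.1792, 0.1567]
tool_rot: [-180.0, 0.0, 79.8]
force: [-0.1, 0.8, -5.6]
grip_width: 0.0251
grasp_force: 45.0
```

```bash
python3 g.py .486 .151 .145 188.4
```

```text
pos [ 0.6076 -0.1792  0.1567] yaw 79.8 t 29.62 w 0.0251 -> units 7.585749999999999 -4.45425 0.2926207610702065 -10.860315233084208
```

Call:
{"api": "drive_tool", "payload": {
  "moves": [1.3,-0.8,0,-1,20,2.6,-1.5,0,-2,20,3.9,-2.3,0,-3,20,5.2,-3.0,0,-4,20,6.5,-3.8,0,-5,20]
}}

```text
time_s: 30.25
tool_pos: [0.5037, 0.1049, 0.156]
tool_rot: [179.9, 0.0, 130.1]
force: [0.8, 1.2, -6.1]
grip_width: 0.0251
grasp_force: 44.9
```

```bash
python3 g.py .486 .151 .145 188.4
```

```text
pos [0.5037 0.1049 0.156 ] yaw 130.09 t 30.25 w 0.0251 -> units 1.16675 0.40425 0.2758775706552148 -5.830797915958845
```

Call:
{"api": "drive_tool", "payload": {
  "moves": [0.3,0.1,0,-1,20,0.6,0.2,0,-2,20,0.9,0.3,0,-3,20,1.1,0.4,0,-4,20,1.17,0.4,0,-5,20]
}}

```text
time_s: 30.88
tool_pos: [0.4864, 0.15, 0.1556]
tool_rot: [180.0, -0.0, -179.8]
force: [0.7, 0.5, -5.4]
grip_width: 0.025
grasp_force: 45.0
```

Call:
{"api": "drive_tool", "payload": {
  "moves": [0,0,0.2,-0.83,20,0,0,0.3,-0.83,20,0,0,0.3,-0.83,20]
}}

```text
time_s: 31.25
tool_pos: [0.4865, 0.1493, 0.1434]
tool_rot: [-180.0, -0.0, -172.1]
force: [-0.2, -0.1, -6.4]
grip_width: 0.0245
grasp_force: 44.9
```

```bash
python3 g.py .4857 .1515 .09 188.4; python3 look.py L9 | head -0
python3 - <<'E'
from m import *
c=np.array([.4857,.1515]);ang=np.radians(8.4);d=np.array([np.cos(ang),np.sin(ang)]);n=np.array([-d[1],d[0]])
for cm in('scene','top'):
    L=np.load(f'last_{cm}.npz');P=cloud(cm,L['d']).reshape(-1,3);q=P[:,:2]-c;s=q@d;e=q@n
    k=(abs(s)<.12)&(abs(e)<.02)&(P[:,2]>.14)&(P[:,2]<.175)
    if k.any(): print(cm,k.sum(),'along',np.sort(s[k])[[2,-3]].round(4),'pos-end e',np.percentile(e[k&(s>.05)],[3,97]).round(4) if (k&(s>.05)).any() else '','neg',np.percentile(e[k&(s<-.05)],[3,97]).round(4) if (k&(s<-.05)).any() else '')
E
```

```text
pos [0.4865 0.1493 0.1434] yaw -172.07 t 31.25 w 0.0245 -> units 0.011 0.057999999999999996 1.334688067289625 -0.04686281418477165
scene 426 along [-0.0935  0.0983] pos-end e [-0.0178  0.0006] neg [-0.0165 -0.0061]
top 603 along [-0.0954  0.0975] pos-end e [-0.0168  0.0049] neg [-0.0142  0.0087]Exception ignored on flushing sys.stdout:
BrokenPipeError: [Errno 32] Broken pipe
```

Call:
{"api": "drive_tool", "payload": {
  "moves": [0,0.06,0.4,-0.04,20,0,0.06,0.8,-0.04,20,0,0.06,1.2,-0.04,20,0,0.06,1.34,-0.04,20,0,0.06,1.34,-0.04,20]
}}

```text
time_s: 31.98
tool_pos: [0.4861, 0.1518, 0.0894]
tool_rot: [-180.0, -0.1, -171.5]
force: [0.2, 0.0, -5.9]
grip_width: 0.0249
grasp_force: 44.9
```

Call:
{"api": "drive_tool", "payload": {
  "moves": [0,0,0.06,0,20,0,0,0.12,0,20,0,0,0.12,0,20]
}}

```text
time_s: 32.35
tool_pos: [0.4864, 0.1521, 0.0853]
tool_rot: [180.0, 0.0, -171.5]
force: [-0.3, 0.4, -5.5]
grip_width: 0.025
grasp_force: 44.9
```

Call:
{"api": "drive_tool", "payload": {
  "moves": [0,0,0.04,0,20,0,0,0.07,0,20,0,0,0.07,0,20]
}}

```text
time_s: 32.72
tool_pos: [0.4866, 0.1522, 0.083]
tool_rot: [180.0, 0.0, -171.5]
force: [-1.7, -0.5, -0.1]
grip_width: 0.0251
grasp_force: 44.9
```

Call:
{"api": "drive_tool", "payload": {
  "moves": [0,0,0.02,0,20,0,0,0.02,0,30,0,0,0.02,0,45,0,0,0.02,0,45,0,0,-0.5,0,45]
}}

```text
time_s: 33.35
tool_pos: [0.4853, 0.1516, 0.1013]
tool_rot: [-179.9, -0.2, -171.5]
force: [0.5, 0.2, 0.2]
grip_width: 0.0437
grasp_force: 0.0
```

Call:
{"api": "drive_tool", "payload": {
  "moves": [0,0,-1.0,0,45,0,1.5,-1.6,0,45,0,3.0,-1.6,0,45,0,4.0,-1.6,0,45,0,4.0,-1.6,0,45]
}}

```text
time_s: 33.98
tool_pos: [0.4611, 0.3145, 0.1661]
tool_rot: [180.0, -0.0, -171.1]
force: [-0.9, -0.5, -0.0]
grip_width: 0.0446
grasp_force: 0.0
```

```bash
python3 look.py L5
python3 - <<'E'
from ang import *
a=np.radians(8.4);d=np.array([np.cos(a),np.sin(a)]);n=np.array([-d[1],d[0]]);c=np.array([.4857,.1515])
# along = -d (flat end at -d); across = n
for cm in('scene','top'): fit(cm,c,n,-d,(.061,.091),(.0,.054),.09)
print(env.get_obs()['time_s'])
E
```

```text
top 1070 s -0.0946 0.0984
   -0.095 -0.06 e -0.0127 0.0133 [(-12, 92.1), (-10, 95.3), (-8, 98.7), (-6, 99.0), (-4, 98.5), (-2, 98.8), (0, 97.4), (2, 98.8), (4, 98.3), (6, 96.8), (8, 97.9), (10, 96.6), (12, 94.4)]
   -0.056 -0.048 e -0.0127 0.013 [(-12, 90.5), (-10, 97.4), (-8, 98.3), (-6, 101.1), (-4, 102.9), (-2, 102.0), (0, 101.3), (2, 102.7), (4, 101.4), (8, 99.1), (10, 98.8)]
   -0.026 0.026 e -0.0125 0.0133 [(-12, 91.9), (-10, 96.1), (-8, 98.2), (-6, 100.7), (-4, 100.5), (-2, 101.0), (0, 102.2), (2, 101.5), (4, 101.2), (6, 100.6), (8, 99.4), (10, 98.5), (12, 94.7)]
   0.048 0.07 e -0.0129 0.0126 [(-12, 90.1), (-10, 95.6), (-8, 99.1), (-6, 100.9), (-4, 101.4), (-2, 101.5), (0, 102.2), (2, 102.1), (4, 101.6), (6, 101.0), (8, 98.6), (10, 97.0), (12, 94.4)]
scene 665 s -0.0947 0.1007
   -0.095 -0.06 e -0.0157 0.0114 [(-14, 92.7), (-12, 91.4), (-10, 94.9), (-8, 100.0), (-6, 98.3), (-4, 99.6), (-2, 99.6), (0, 100.0), (2, 99.4), (4, 98.9), (6, 98.8), (8, 98.6), (10, 98.1)]
   -0.056 -0.048 e -0.0146 0.0095 [(-14, 96.0), (-12, 90.5), (-8, 100.7), (-4, 99.3)]
   -0.026 0.026 e -0.015 0.0105 [(-14, 92.1), (-12, 94.2), (-10, 96.5), (-8, 98.7), (-6, 100.1), (-4, 104.0), (-2, 102.6), (0, 101.9), (2, 103.6), (4, 102.4), (6, 101.7)]
   0.048 0.07 e -0.0153 0.0107 [(-14, 94.1), (-12, 95.0), (-10, 95.2), (-8, 99.4), (-6, 102.2), (-4, 102.2), (-2, 102.7), (0, 103.0), (2, 103.3)]
scene n 201 106 centre [-0.3  0.2] theta 5.0 J 1.29 Jmed 1.74 range 0.0 14.0
top n 338 176 centre [ 0.2 -1.1] theta 10.0 J 1.09 Jmed 1.66 range 1.0 18.0
34.075
```

View pics/L5.png

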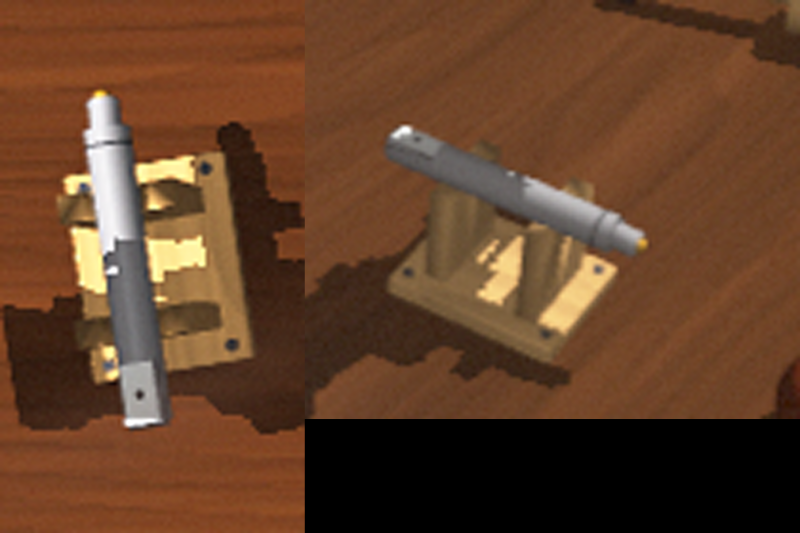

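```bash
cat > avg.py <<'E'
from ang import *
a=np.radians(8.4);d=np.array([np.cos(a),np.sin(a)]);n=np.array([-d[1],d[0]]);c=np.array([.4857,.1515])
for cm in('scene','top'):
    D=[];I=[]
    for _ in range(12):
        im,dp=env.read_camera(cm);D.append(np.where(dp>0,dp,np.nan));I.append(im)
    dp=np.nan_to_num(np.nanmedian(D,0));im=np.mean(I,0).astype(np.uint8);np.savez(f'last_{cm}',im=im,d=dp)
    fit(cm,c,n,-d,(.061,.091),(.0,.054),.09)
    P=cloud(cm,dp).reshape(-1,3);q=P[:,:2]-c;al=-(q@d);e=q@n
    for w in (.006,.007,.008):
        k=(al>.061)&(al<.091)&(abs(e+ (0.0 if cm=='top' else .002))<w)&(P[:,2]>.09)
        A=np.c_[e[k],al[k],np.ones(k.sum())];x=np.linalg.lstsq(A,P[k,2],rcond=None)[0];print(cm,k.sum(),'tilt',np.degrees(np.arctan(-x[0])*-1).round(1),'z0',x[2].round(4), 'theta=',np.degrees(np.arctan(-x[0])).round(1))
K,R,t=cam('top')
def px(e,al,z):
    p=np.r_[c-al*d+e*n,z];v=R@p+t;u=K@v/v[2];return u[:2]
for th in(-5,0,5,10,15):
    r=np.radians(th);f=[px(.009*np.sin(r),.0765,.09+.009*np.cos(r))]+[px(.013*np.sin(r+g),.0765,.09+.013*np.cos(r+g)) for g in(-.806,.806)]
    print(th,[((p-[150,170])*4).round(1).tolist() for p in f])
cv2.imwrite('pics/f1.png',cv2.resize(np.hstack([np.load('last_top.npz')['im'][255:285,172:202],np.load('last_scene.npz')['im'][125:155,285:315]])[:,:,::-1],None,fx=13,fy=13,interpolation=cv2.INTER_NEAREST))
E
python3 avg.py
```

```text
scene n 198 105 centre [0.3 0.2] theta 7.0 J 0.6 Jmed 1.3 range 3.0000000000000004 13.0
scene 30 tilt -6.6 z0 0.0994 theta= 6.6
scene 39 tilt -4.8 z0 0.0998 theta= 4.8
scene 50 tilt -0.5 z0 0.101 theta= 0.5
top n 337 176 centre [ 0.1 -1.1] theta 7.0 J 0.45 Jmed 1.5 range 3.0000000000000004 11.0
top 77 tilt -6.5 z0 0.0974 theta= 6.5
top 90 tilt -6.8 z0 0.0981 theta= 6.8
top 105 tilt -7.0 z0 0.0982 theta= 7.0
-5 [[148.5, 413.6], [166.2, 410.7], [130.9, 416.6]]
0 [[147.1, 413.9], [164.4, 411.0], [129.7, 416.8]]
5 [[145.6, 414.1], [162.6, 411.3], [128.8, 416.9]]
10 [[144.3, 414.3], [160.6, 411.6], [128.0, 417.0]]
15 [[142.9, 414.6], [158.6, 412.0], [127.4, 417.1]]
```

View pics/f1.png

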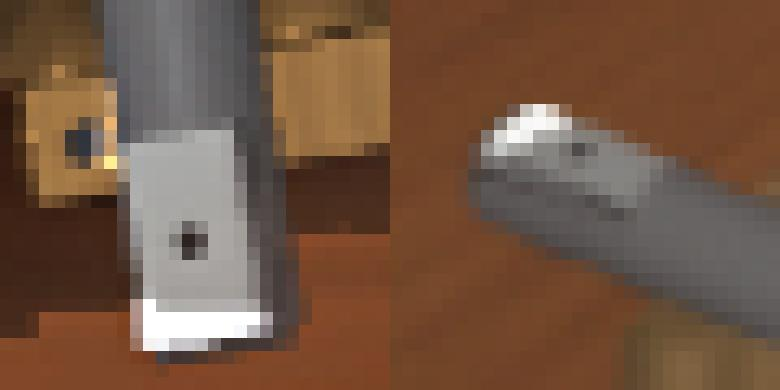

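The depth fits put the flat about 7 degrees toward +y, close to the 8.6-degree limit. The image agrees, with the flat's face shifted left and its hole at (190,240). To trim it, I'll regrip and set the bar down about 1.3 mm to the +y side, so it rolls back to the vee bottom when released.

```bash
python3 g.py .4857 .1516 .110 188.4
```

```text
pos [0.4628 0.3103 0.1665] yaw -171.5 t 35.27 w 0.0449 -> units 0.020249999999999997 -4.009 1.4124385441485716 0.010055854542531505
```

Call:
{"api": "drive_tool", "payload": {
  "moves": [0.02,-1.4,0,0,45,0.02,-2.8,0,0,45,0.02,-4.01,0,0,45,0.02,-4.01,0.5,0,45,0.02,-4.01,1.0,0,45]
}}

```text
time_s: 35.9
tool_pos: [0.4862, 0.1509, 0.1265]
tool_rot: [179.9, 0.1, -171.6]
force: [-0.2, 0.6, 0.5]
grip_width: 0.045
grasp_force: 0.0
```

Call:
{"api": "drive_tool", "payload": {
  "moves": [0,0,0.6,0,45,0,0,1.2,0,45,0,0,1.36,0,40,0,0,1.36,0,34]
}}

```text
time_s: 36.4
tool_pos: [0.4858, 0.1515, 0.0722]
tool_rot: [-180.0, -0.0, -171.5]
force: [-0.2, 0.2, 1.3]
grip_width: 0.0374
grasp_force: 0.0
```

```bash
python3 g.py .4857 .1516 .072 188.4
```

```text
pos [0.4858 0.1515 0.0722] yaw -171.51 t 36.4 w 0.0374 -> units 0.0022500000000000003 0.00325 0.005520795284623056 0.009187101066402192
```

Call:
{"api": "drive_tool", "payload": {
  "moves": [0,0,0,0,29,0,0,0,0,27,0,0,0,0,20,0,0,0,0,20,0,0,0,0,20],
  "squeeze": 30
}}

```text
time_s: 37.02
tool_pos: [0.4861, 0.1521, 0.0728]
tool_rot: [179.9, 0.1, -171.5]
force: [-1.2, 1.5, 5.1]
grip_width: 0.0251
grasp_force: 30.0
```

Run:
```python
import numpy as np
from ang import *
for cm in('scene','top'):
    D=[]
    for _ in range(4):
        im,dp=env.read_camera(cm);D.append(np.where(dp>0,dp,np.nan))
    np.savez(f'last_{cm}',im=im,d=np.nan_to_num(np.nanmedian(D,0)))
a=np.radians(8.4);d=np.array([np.cos(a),np.sin(a)]);n=np.array([-d[1],d[0]]);c=np.array([.4857,.1515])
for cm in('scene',): 
    fit(cm,c,n,-d,(.061,.091),(.035,.054),.09)
o=env.get_obs();print(o['tool_pos'],o['force'])
```

```text
scene n 0 25 centre [0. 0.] theta 7.0 J 1.06 Jmed 1.37 range 3.0000000000000004 18.0
[0.48610982 0.15215749 0.07273389] [-0.3373199   0.61643976  5.56854511]
```

Call:
{"api": "drive_tool", "payload": {
  "moves": [0,0,-0.1,0,20,0,0.035,-0.1,0,20,0,0.035,-0.06,0,20,0,0.035,-0.03,0,20,0,0.035,-0.03,0,20]
}}

```text
time_s: 38.05
tool_pos: [0.4852, 0.1522, 0.0731]
tool_rot: [-180.0, -0.1, -171.5]
force: [-2.0, -2.1, -3.1]
grip_width: 0.025
grasp_force: 30.0
```

Call:
{"api": "drive_tool", "payload": {
  "moves": [0,0.03,-0.06,0,20,0,0.03,-0.03,0,20,0,0.03,-0.02,0,20,0,0.03,-0.02,0,20]
}}

```text
time_s: 38.55
tool_pos: [0.4859, 0.1541, 0.0747]
tool_rot: [180.0, 0.1, -171.5]
force: [-1.1, -1.4, 2.5]
grip_width: 0.0255
grasp_force: 30.0
```

Call:
{"api": "drive_tool", "payload": {
  "moves": [0,-0.02,-0.02,0,20,0,-0.02,0.02,0,20,0,-0.02,0.02,0,20]
}}

```text
time_s: 38.92
tool_pos: [0.4856, 0.1529, 0.0736]
tool_rot: [-180.0, -0.0, -171.5]
force: [-2.5, -2.3, 2.6]
grip_width: 0.0251
grasp_force: 30.0
```

Call:
{"api": "drive_tool", "payload": {
  "moves": [0,0,0,0,60,0,0,0,0,60,0,0,0,0,60,0,0,-1.0,0,60,0,0,-2.0,0,60]
}}

```text
time_s: 39.55
tool_pos: [0.4851, 0.1535, 0.1539]
tool_rot: [-180.0, -0.0, -171.5]
force: [1.6, 0.9, 0.0]
grip_width: 0.0589
grasp_force: 0.0
```

Call:
{"api": "drive_tool", "payload": {
  "moves": [0,1.5,-0.3,0,45,0,3.0,-0.3,0,45,0,4.0,-0.3,0,45,0,4.0,-0.3,0,45]
}}

```text
time_s: 40.05
tool_pos: [0.4599, 0.3161, 0.1649]
tool_rot: [179.9, -0.0, -171.1]
force: [-0.2, -0.6, 0.2]
grip_width: 0.0455
grasp_force: 0.0
```

```bash
python3 avg.py; python3 g.py .4857 .1516 .072 188.4
```

```text
scene n 199 105 centre [0.3 0. ] theta 0.0 J 0.53 Jmed 1.28 range -4.0 6.000000000000001
scene 34 tilt -0.1 z0 0.0998 theta= 0.1
scene 43 tilt 0.0 z0 0.1 theta= -0.0
scene 51 tilt 2.6 z0 0.0998 theta= -2.6
top n 336 176 centre [ 0.1 -1.1] theta 0.0 J 0.5 Jmed 1.57 range -3.0000000000000004 5.0
top 78 tilt -0.9 z0 0.098 theta= 0.9
top 93 tilt -0.5 z0 0.098 theta= 0.5
top 104 tilt -0.5 z0 0.0978 theta= 0.5
-5 [[148.5, 413.6], [166.2, 410.7], [130.9, 416.6]]
0 [[147.1, 413.9], [164.4, 411.0], [129.7, 416.8]]
5 [[145.6, 414.1], [162.6, 411.3], [128.8, 416.9]]
10 [[144.3, 414.3], [160.6, 411.6], [128.0, 417.0]]
15 [[142.9, 414.6], [158.6, 412.0], [127.4, 417.1]]
pos [0.4618 0.3116 0.1653] yaw -171.5 t 41.25 w 0.0451 -> units 0.00025 -4.044 2.331941637505173 0.0104977482506456
```

```bash
python3 -c "
from cell import env
print(env.sign_off())"
```

```text
the job is handed in; nothing more can be done
None
```

The spindle rests released in both vees of the cradle, about 2 mm off centre lengthwise with its flat within about 1° of straight up by depth fits from both cameras. I handed the job in at about 41 s; the sign-off gave no verdict.

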